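# Turn over a V-block and lay an injector in the pair

### The arm

A 7-joint arm with a two-finger parallel gripper is mounted at the origin on the work surface. World frame = base frame: x ahead of the robot, y to its left, z up, the work surface at z = 0. Lengths are in mm, angles in rad, forces in N, time in s.
With the tool pointing down it reaches from about 400 to 875 mm from the base axis. Payload 4.4 kg.
Tool frame: the origin (TCP) lies at the very end of the fingers, on their centre line; the grasp point (between the pads) lies 19 mm behind it; x points along the fingers, y is the direction in which the jaws open and shut, and the axes are right-handed (so a half turn about x gives the same grasp; the last joint's range is limited). The gripper opens to 85 mm and grips with 20 to 120 N. Pads are 22 mm wide; open, the fingers measure 114 mm over their backs; the gripper's body (76 mm by 85 mm) begins 54 mm behind the grasp point. The pads swing forward as they close: fully open they stand 13 mm farther back than shut.
Start: joints at [1.072, 0.628, 0.038, 1.517, -0.027, 0.996, -0.02], TCP at [272.647, -590.069, 231.313] pointing down, gripper open.
Joint ranges: [-3.06, 3.06], [-0.37, 2.12], [-1.25, 1.32], [0.18, 2.47], [-1.1, 4.24], [0.23, 1.98], [-2.94, 2.94]. Speed limits (rad/s): [2.57, 2.57, 3.14, 3.14, 3.14, 3.14, 3.14].

### API

Orientations are given as [roll, pitch, yaw] about the fixed x, y, z axes, in that order (R = Rz(yaw) Ry(pitch) Rx(roll)).
In Python, from cell import readout, cams, order gives the robot as it stands. The module is installed in compiled form; this text tells all that it offers.
- The arm moves only by the shell command python3 -m creep 'ROWS'. ROWS is JSON, a list of rows, each a list of 3 entries, a list of its own where there are three numbers: the shift along the tool's x, y, z in units of 10 cm (1.0 is 10 cm), then the turn about the tool's x in units of pi/4 rad (1.0 is pi/4 rad), then the closure, from 0 (fully open) to 1 (shut). In form: [[[x, y, z], spin, gripper], ...]. A call has 1 to 20 rows; each row is the pose to reach, as a shift and turn from the pose commanded when the call began, along the tool's axes at that moment; what a row does not reach only later rows make up. A row lasts 1/10 s, in which the tool goes at most 50 mm and 8.59 degrees, less where a joint would pass 70% of its speed; a pose out of reach is approached as far as the arm can. A call with a number of a shift or a turn outside -1 to 1 is refused whole. A call with a gripper value outside its range is refused whole. The fingers move at their own pace and stop on an object; the grip force is fixed at half the most. Time passes only in rows, so rows that repeat a pose let the fingers close. It gives the time, the measured TCP pose, the force and the opening at its end, in the units of the state.
- readout.read_state(): the state, without advancing time (a new reading comes with each control period).
- cams.get_image(name): name is "side" or "top"; returns the picture (420x560x3 uint8, blue, green, red); there is no depth.
- cams.get_calibration(name): a dict with "fx", "fy", "cx", "cy" (pixels), "R" (3x3) and "t" (3): a world point X has camera coordinates R X + t. Camera axes: x right, y down, z forward; pixel columns grow to the right and rows downward; lengths in mm; the calibration is good to about 2 mm. A picture is of the moment at which its call begins. get_calibration takes no time and is no camera call.
- order.finish_job(): hands the job in, once; it reports no verdict.
The state is a dict: "clock": time; "qpos": joint angles; "qd": joint speeds; "tau": joint torques, N m; "eef_pos": TCP position; "tool_rot": TCP orientation; "force": force on the tool from outside, world axes, zero at the start; "torque": the same for the moment, N m; "width": finger opening in mm.
Only numpy, scipy, OpenCV 4.12 (cv2) and the standard library are available. Lean on these libraries where they do the work, as an engineer would, in place of code of your own. Each camera call takes 0.05 s, during which the arm holds its last target.

### The job

The loose V-block of the matched pair has been put down upside down on the bench. Turn it over so that its big groove faces up and set it on the granite plate in line with the V-block already standing there, on the side away from the dial indicator's stand, about 40 mm of clear space between the two; then take the plain straight injector from the sloping rack and lay it level in both grooves, centred over the space, its nozzle towards the indicator's stand. Set the parts down, do not let them drop or topple, and leave the standing block and everything else where it is.

Things in the scene. Friction and masses are not known exactly. Their poses are not given: they have to be found in the camera images.
- standing_block: Steel V-block, 36 long (x) x 54 wide (y) x 50 mm high (z), 0.6 kg, standing loose on the granite plate. Along x run 90 deg V-grooves: the big one (36 mm wide, 18 deep) in its +z face, up; the small one (16 wide, 8 deep) in its underside. Origin: centre of the underside. x points to the plate's end with the indicator's stand. A 22 mm shaft in the groove has its axis 47.6 mm above the origin.
- standing_block_centre (a point): Middle of the standing block, 25 mm above its origin, same axes. The partner's place is on its -x side: its middle 76 mm from this point for 40 mm of clear space.
- loose_block_centre (a point): Middle of the matching loose V-block, same shape and axes as the standing one, 0.5 to 0.7 kg. Starts upside down on the bench: small groove up, z pointing down. End faces (x = +-18 mm) are flat; the side faces (y = +-27 mm), on which it also stands firmly, have an 8 mm wide, 3.5 mm deep slot along x, 21 mm from the underside.
- injector_centre (a point): Middle (balance point) of the plain straight injector, 0.3 to 0.45 kg, on its axis; x runs from nozzle to head. Body 22 mm diameter, x = -75 to 75; nozzle end thinner, to x = -105; 29 mm wide collar x = 75 to 88, 14 mm inlet to x = 104. Starts in the sloping rack: 25 deg, nozzle low and towards the robot, collar against the upper comb. Lift it straight up.
- nozzle_tip (a point): The end of the plain injector's nozzle, 105 mm from its middle.
- rack_middle (a point): Sloping steel drain rack, fixed, on a 210 x 220 x 16 mm drip tray. Point: midway between the two injectors' middles (80 mm apart across, y = +-40), 88 mm above the bench; x level, towards its high end. Injectors rest in 27 mm wide notches of two 200 mm wide, 4 mm thick combs at 55 mm down and 72 mm up the slope from here; comb tops 11 mm above the axes, side rails 24 mm below them at y = +-98.
- plate: Dark granite surface plate, fixed on the bench, 200 mm (x) by 300 mm (y) by 50 mm high. Origin: centre of its underside, on the bench.
- indicator: Dial indicator on a magnetic stand, fixed on the +y end of the plate. Origin: centre of its base's underside, on the plate's top; same axes as the plate. Base 50 x 50 x 52 mm, 12 mm column to 262 mm high, arm at 235 mm to the 56 mm dial at x = -44, y = +80 mm, stem down to 130 mm: swung out beyond the plate's end.
- odd_block_at (a point): Bystander: an odd, narrower, taller V-block (34 x 40 x 64 mm), big groove up on the bench; not of the pair. Point: centre of its underside.
- inlet_injector_at (a point): Bystander: the other injector in the rack, with a side inlet and a thick 34 mm round head. Point: middle of its 22 mm body, on the axis.
- spanner_at (a point): Bystander: flat spanner, 100 mm long, on the bench. Point: its middle.
- cap_nut_at (a point): Bystander: a round cap nut, 26 mm diameter, 26 mm high, on the bench. Point: centre of its underside.
- feeler_at (a point): Bystander: a closed feeler gauge, 85 x 14 x 9 mm, lying on the bench. Point: centre of its underside, its length along x.
- tub_at (a point): Bystander: a clear plastic tub, 110 mm diameter, 100 mm high. Point: centre of its underside.
- measure_at (a point): Bystander: a glass measuring cylinder, foot 60 mm, tube 30 mm, 196 mm high. Point: centre of its underside.
- parts_tray_at (a point): Bystander: a low black tray, 90 x 120 x 22 mm. Point: centre of its underside.
Mind the look-alikes: they are no part of the job. Leave any green look-alike of the part that bears injector_centre alone.

How it is judged (in metres and radians):
On the way, in this order (a step that is already met when the one before it is completed fails the run):
1. the loose block has been turned big groove up (angle between loose_block_centre's own z axis and vertical below 0.06 rad), for 0.2 s.
2. the loose block stands on the plate in line with the standing block and has been let go (angle between loose_block_centre's own z axis and vertical below 0.06 rad and x of loose_block_centre in the frame of standing_block between -0.094 and -0.064 m and y of loose_block_centre in the frame of standing_block between -0.005 and 0.005 m and z of loose_block_centre in the frame of standing_block between 0.022 and 0.028 m and angle between the x axis of loose_block_centre and the x axis of standing_block, either way round below 0.07 rad and contact force between the fingers and loose_block below 0.1 N), for 0.2 s.
At the end, for the whole second after the job is handed in: Loose block upright, big groove up, on the plate, 28-58 mm clear of the standing one, grooves in line (5 mm, 4 deg). Injector lying in both (3 mm, 2 deg), middle 23-53 mm from the standing block's centre on the partner's side, nozzle to the indicator's stand; let go, at rest (all of step 2 and x of injector_centre in the frame of standing_block between -0.053 and -0.023 m and y of injector_centre in the frame of standing_block between -0.003 and 0.003 m and z of injector_centre in the frame of standing_block between 0.0445 and 0.0505 m and angle between the x axis of injector_centre and the x axis of standing_block, either way round below 0.035 rad and x of nozzle_tip in the frame of standing_block above 0.03 m and linear speed of each of loose_block, injector, standing_block below 0.02 m/s and angle between standing_block's own z axis and vertical below 0.05 rad and contact force between the fingers and injector below 0.1 N); the robot touches nothing.
It fails at once if the standing block is shifted by more than 10 mm or tipped (distance of standing_block_centre from where it was at the start of the episode above 0.01 m or angle between standing_block's own z axis and vertical above 0.2 rad).
It fails at once if the loose block is dropped or let topple (faster than 0.5 m/s while not held) (linear speed of loose_block above 0.5 m/s and contact force between the fingers and loose_block below 0.1 N).
It fails at once if the injector is dropped (faster than 0.5 m/s while not held) (linear speed of injector above 0.5 m/s and contact force between the fingers and injector below 0.1 N).
It fails at once if a bystander is disturbed (moved more than 25 mm) (distance of any of odd_block_at, inlet_injector_at, spanner_at, cap_nut_at, tub_at, measure_at, feeler_at, parts_tray_at from where it was at the start of the episode above 0.025 m).
It also fails if it takes over 72 s, if anything falls off the work surface, if the arm or the gripper's body presses on something with over 40 N, if the wrist force passes 120 N, or if a joint passes its speed limit or range.

## Working session

There is one attempt and no reset: what is moved stays moved. The work goes in short steps, Python scripts to look and compute and a shell command to move; the robot and the scene stay as the last step left them, time stands still between calls to the robot, and variables do not carry over. Pictures are saved under pics/ and viewed, and the job is handed in when it is done.

```bash
mkdir -p pics; python3 - <<'E'
from cell import readout,cams
import cv2
print(readout.read_state())
for n in("side","top"):
    cv2.imwrite(f"pics/{n}0.png",cams.get_image(n)); c=cams.get_calibration(n); print(n,c)
E
```

```text
{'clock': 0.0, 'qpos': array([ 1.07218005,  0.62934046,  0.03842803,  1.51839189, -0.02700505,
        0.99631493, -0.01996307]), 'qd': array([-9.41423903e-05, -1.65090678e-03,  5.83131044e-04,  2.89675617e-04,
        1.16542389e-03,  1.40491619e-04, -4.37426499e-04]), 'tau': array([-1.09138044e-03, -5.63395715e+01,  1.22622952e+00, -1.93442935e+01,
        1.10937614e-02,  1.05314990e-02,  1.90301773e-05]), 'eef_pos': array([ 272.39307949, -589.46167682,  230.38488099]), 'tool_rot': array([-1.56385037,  1.56885921,  2.01060347]), 'force': array([-0.3612148 ,  0.07725013, -0.43500878]), 'torque': array([0.02027691, 0.03267198, 0.00796844]), 'width': 85.22143221348615}
side {'fx': 400.5491227968188, 'fy': 400.5491227968188, 'cx': 274.45365853367633, 'cy': 205.37733026736467, 'R': array([[-0.94276449, -0.3332185 ,  0.01267067],
       [-0.23499193,  0.63693609, -0.73422831],
       [ 0.23658805, -0.69518188, -0.67878439]]), 't': array([499.50840611, 206.56276785, 996.43237151])}
top {'fx': 418.064184402709, 'fy': 418.064184402709, 'cx': 281.9885243098127, 'cy': 210.9783626169709, 'R': array([[ 0.00963632, -0.99986803, -0.0130789 ],
       [-0.98161233, -0.00696514, -0.19075827],
       [ 0.190642  ,  0.01467661, -0.98154991]]), 't': array([ -14.01003759,  539.23976265, 1080.43456764])}
```

View pics/side0.png

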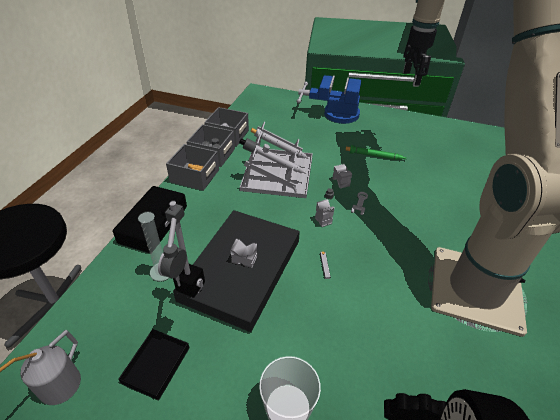

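View pics/top0.png

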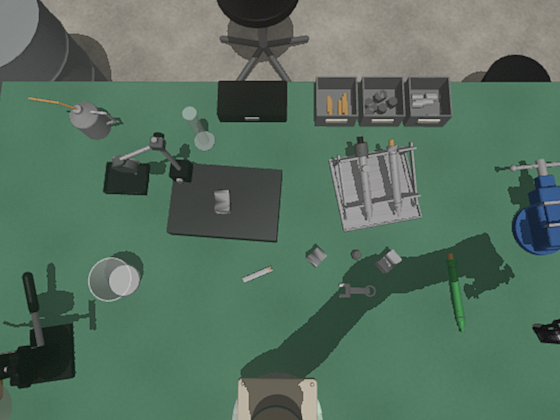

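```bash
python3 - <<'E'
import cv2,numpy as np
t=cv2.imread("pics/top0.png"); s=cv2.imread("pics/side0.png")
z=lambda im,a,b,c,d,k:cv2.resize(im[b:d,a:c],None,fx=k,fy=k,interpolation=cv2.INTER_CUBIC)
cv2.imwrite("pics/c1.png",z(t,295,230,425,305,6))
cv2.imwrite("pics/c2.png",z(s,290,150,390,240,6))
cv2.imwrite("pics/c3.png",z(t,325,130,425,235,5))
cv2.imwrite("pics/c4.png",z(s,230,110,320,200,6))
cv2.imwrite("pics/c5.png",z(t,160,125,290,245,5))
E
```

```text
(no output)
```

View pics/c1.png

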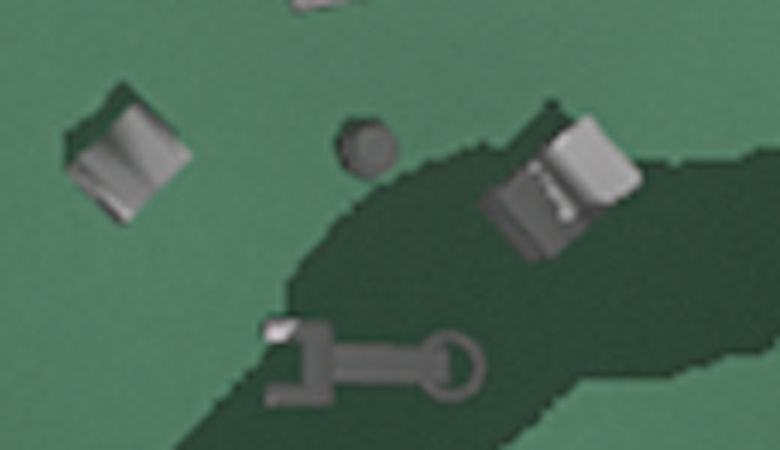

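View pics/c2.png

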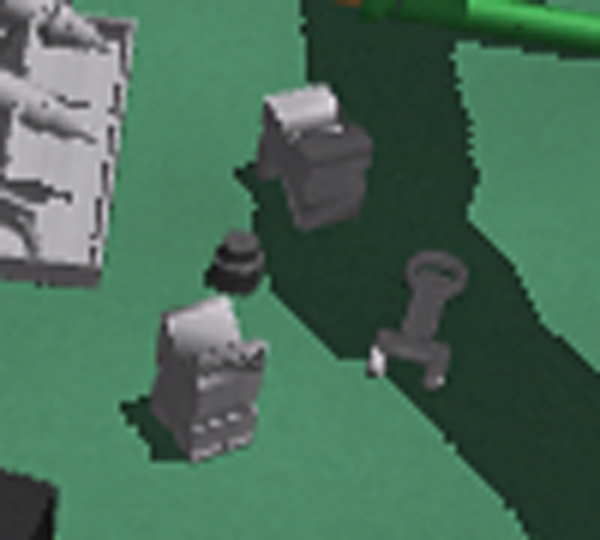

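View pics/c3.png

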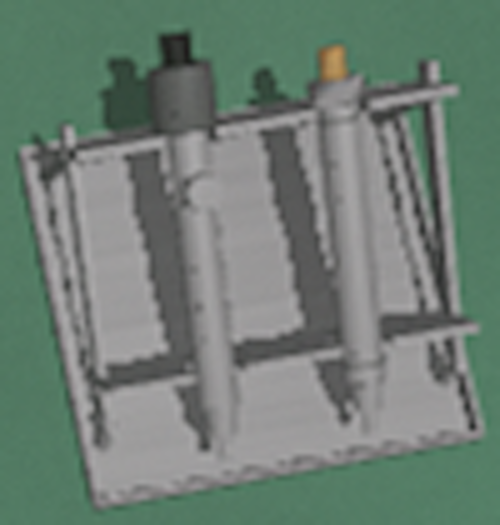

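View pics/c4.png

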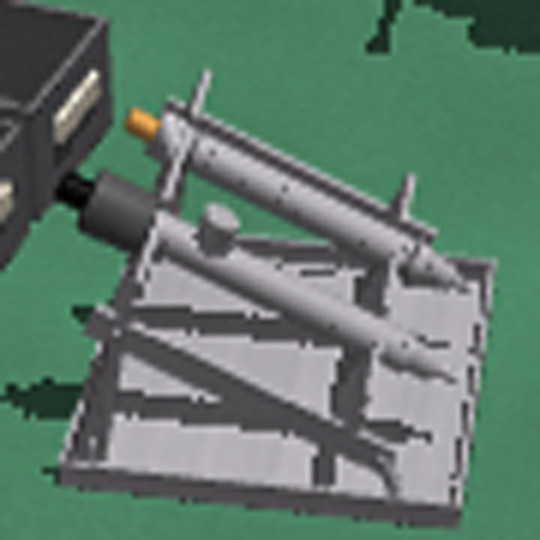

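View pics/c5.png

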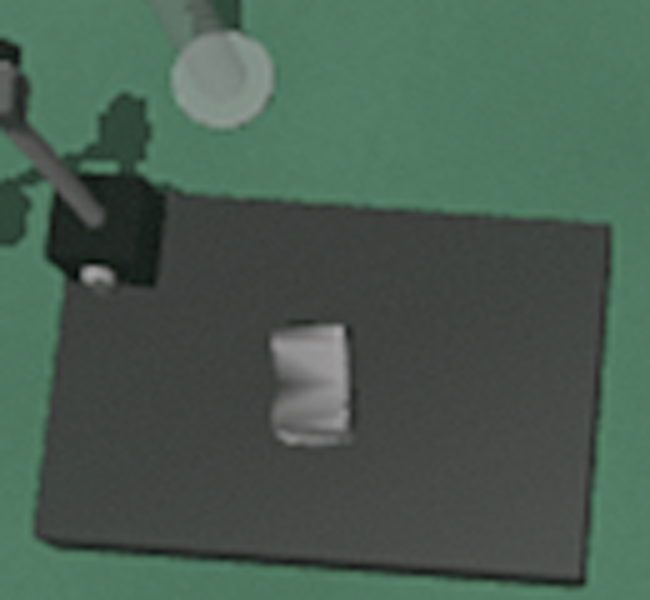

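```bash
cat > h.py <<'E'
import numpy as np,cv2
from cell import readout,cams
from scipy.spatial.transform import Rotation as Ro
def ray(n,uv):
    c=cams.get_calibration(n);R=np.array(c["R"]);t=np.array(c["t"])
    d=R.T@np.array([(uv[0]-c["cx"])/c["fx"],(uv[1]-c["cy"])/c["fy"],1.]);return -R.T@t,d/np.linalg.norm(d)
def onz(n,uv,z):
    o,d=ray(n,uv);return o+d*(z-o[2])/d[2]
def proj(n,X):
    c=cams.get_calibration(n);p=np.array(c["R"])@np.array(X,float)+np.array(c["t"])
    return np.array([c["fx"]*p[0]/p[2]+c["cx"],c["fy"]*p[1]/p[2]+c["cy"]])
def tri(u1,u2):
    A=[];b=[]
    M=np.zeros((3,3));v=np.zeros(3)
    for n,u in(("top",u1),("side",u2)):
        o,d=ray(n,u);P=np.eye(3)-np.outer(d,d);M+=P;v+=P@o
    X=np.linalg.solve(M,v);return X
def avg(n,k=1): return np.mean([cams.get_image(n).astype(float) for _ in range(k)],0).astype(np.uint8)
def crop(im,a,b,c,d,k,f):
    o=cv2.resize(im[b:d,a:c],None,fx=k,fy=k,interpolation=cv2.INTER_CUBIC)
    g=np.clip(o.astype(float)*1.6,0,255).astype(np.uint8)
    for i in range(a,c,5):
        cv2.line(g,((i-a)*k,0),((i-a)*k,6 if i%10 else 14),(0,255,255),1)
        if i%10==0: cv2.putText(g,str(i),((i-a)*k,25),0,.4,(0,255,255),1)
    for i in range(b,d,5):
        cv2.line(g,(0,(i-b)*k),(6 if i%10 else 14,(i-b)*k),(0,255,255),1)
        if i%10==0: cv2.putText(g,str(i),(16,(i-b)*k+4),0,.4,(0,255,255),1)
    cv2.imwrite(f,g)
def st():
    s=readout.read_state();R=Ro.from_euler('xyz',s["tool_rot"]).as_matrix()
    print("t %.2f"%s["clock"],"tcp",np.round(s["eef_pos"],1),"F",np.round(s["force"],1),"w %.1f"%s["width"],"q",np.round(s["qpos"],2));return s,R
def shift(R,dw): return np.round(R.T@np.array(dw)/100,3)
E
python3 - <<'E'
from h import *
s,R=st();print(np.round(R,3))
t=avg("top",1);s=avg("side",1);cv2.imwrite("pics/t1.png",t);cv2.imwrite("pics/s1.png",s)
crop(t,205,180,245,220,15,"pics/d1.png")
crop(s,222,230,267,275,13,"pics/d2.png")
crop(t,370,240,410,280,15,"pics/d3.png")
crop(s,320,155,360,195,15,"pics/d4.png")
E
```

```text
t 0.10 tcp [ 272.4 -589.5  230.5] F [ 0.5  0.4 -0.1] w 85.3 q [ 1.07  0.63  0.04  1.52 -0.03  1.   -0.02]
[[-0.001  0.419 -0.908]
 [ 0.002 -0.908 -0.419]
 [-1.    -0.002  0.   ]]
```

View pics/d1.png

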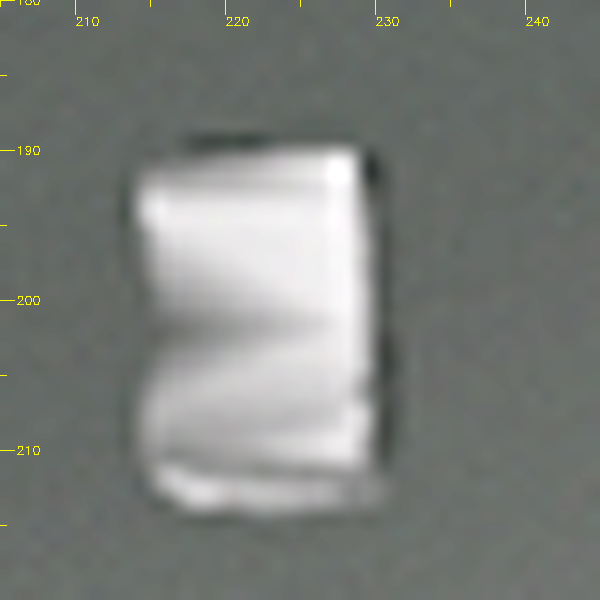

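View pics/d2.png

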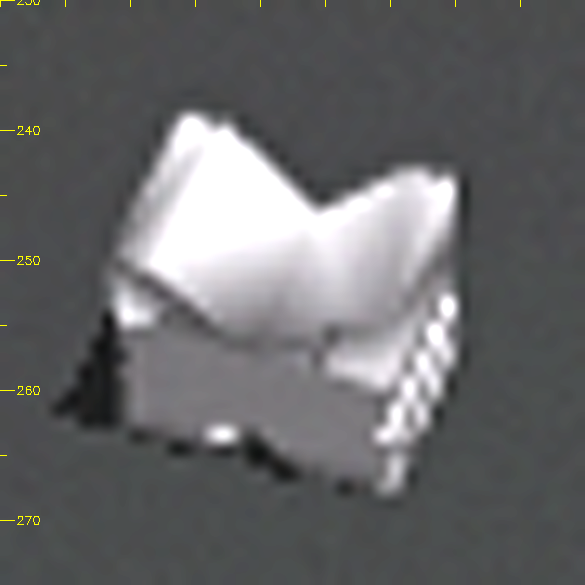

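View pics/d3.png

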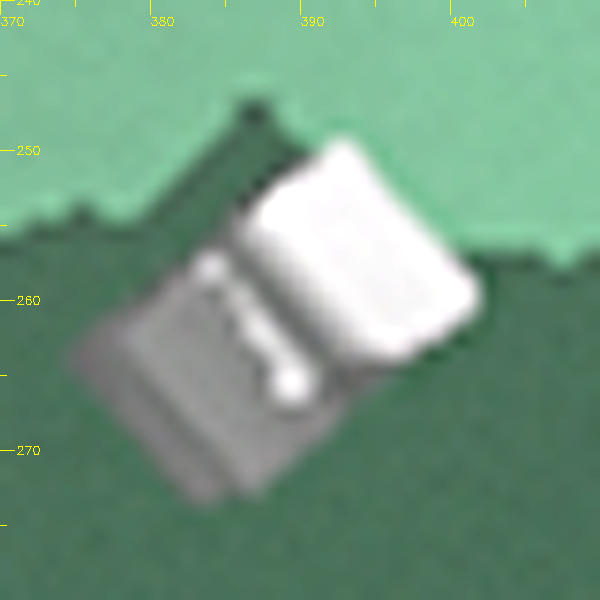

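View pics/d4.png

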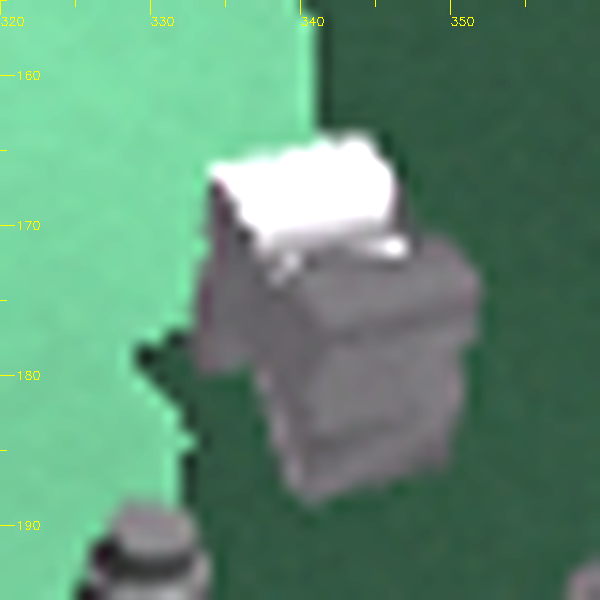

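```bash
python3 - <<'E'
from h import *
print("loose")
P=[onz("top",u,50) for u in[(392.6,249.3),(402,259.8),(386.8,272.8),(378,262.5)]]
for p in P:print(np.round(p,1))
for i in range(4):
    d=P[(i+1)%4]-P[i];print(np.linalg.norm(d),np.degrees(np.arctan2(d[1],d[0])))
print("c",np.mean(P,0))
print("stand")
P=[onz("top",u,100) for u in[(214.3,191.5),(228.8,190),(229.5,211.2),(215,211)]]
for p in P:print(np.round(p,1))
for i in range(4):
    d=P[(i+1)%4]-P[i];print(np.linalg.norm(d),np.degrees(np.arctan2(d[1],d[0])))
print("c",np.mean(P,0))
# plate corners
t=cv2.imread("pics/t1.png")
crop(t,160,160,200,200,10,"pics/e1.png")
g=t.astype(int);m=((g.max(2)<90)&(abs(g[:,:,1]-g[:,:,2])<12)).astype(np.uint8)
m[:150]=0;m[:, :160]=0;m[:,300:]=0;m[250:]=0
c=max(cv2.findContours(m,0,1)[0],key=cv2.contourArea)
print(cv2.approxPolyDP(c,4,True)[:,0])
for u in cv2.boxPoints(cv2.minAreaRect(c)):print(u,onz("top",u,50))
E
```

```text
loose
[ 438.1 -304.3   50. ]
[ 410.5 -327.9   50. ]
[ 376.1 -286.6   50. ]
[ 402.9 -264.4   50. ]
36.314308733090975 -139.41076733148324
53.77323108015314 129.76444996451198
34.72110101129553 39.628552785303086
53.19190067002893 -48.52311526279426
c [ 406.89679633 -295.79182336   50.        ]
stand
[580.7 167.7 100. ]
[585.  129.7 100. ]
[528.4 126.  100. ]
[528.7 163.7 100. ]
38.166197018089015 -83.5514582063609
56.69531238686256 -176.21639295264143
37.73235032416615 89.60373624939089
52.17287069095236 4.324949885714183
c [555.70724362 146.78227005 100.        ]
[[161 150]
 [171 161]
 [174 180]
 [168 232]
 [276 241]
 [281 170]
 [191 164]]
[154.48384 232.5382 ] [478.02636908 333.82675865  50.        ]
[161.0248  149.68617] [712.32090321 331.35867421  50.        ]
[282.63525 159.287  ] [686.06107234  -9.85175396  50.        ]
[276.0943  242.13902] [454.68455945   5.48243081  50.        ]
```

```bash
python3 - <<'E'
from h import *
t=cv2.imread("pics/t1.png");s=cv2.imread("pics/s1.png")
crop(t,262,155,292,185,13,"pics/e1.png");crop(t,262,225,292,255,13,"pics/e2.png");crop(t,158,215,188,245,13,"pics/e3.png")
a=[cv2.imread(f"pics/e{i}.png") for i in(1,2,3)]
cv2.imwrite("pics/e.png",cv2.resize(np.hstack(a),None,fx=.68,fy=.68))
E
```

```text
(no output)
```

View pics/e.png

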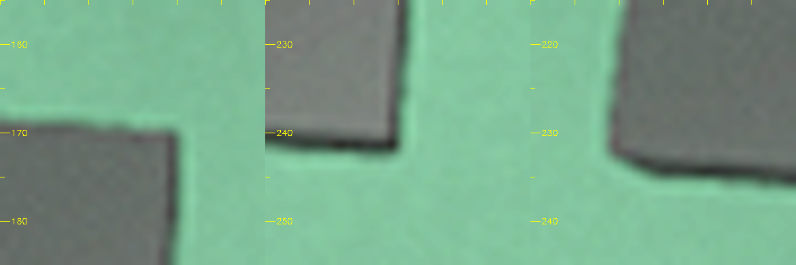

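```bash
python3 - <<'E'
from h import *
a,b,c=[onz("top",u,50) for u in[(281.8,169.8),(276.8,240.3),(166.9,232.2)]]
print(a,b,c)
for d in(a-b,c-b):print(np.linalg.norm(d),np.degrees(np.arctan2(d[1],d[0])))
# standing: side view
for u in[(236.2,239),(239.5,239.8),(253.5,243),(256.8,243.8)]: print(u,onz("side",u,100)[:2])
for u in[(231.5,263.5),(252.3,267.8)]: print(u,onz("side",u,50)[:2])
# rack injector: expected
E
```

```text
[655.7007706   -7.82506918  50.        ] [459.64254311   3.6539526   50.        ] [479.20732235 300.2776427   50.        ]
196.39398287507248 -3.350787784118412
297.26821915087487 86.2263367967533
(236.2, 239) [582.36782687 134.0756056 ]
(239.5, 239.8) [573.81987263 133.73267941]
(253.5, 243) [538.13210755 131.71156188]
(256.8, 243.8) [529.74186621 131.37603353]
(231.5, 263.5) [581.51979698 171.35801972]
(252.3, 267.8) [528.77093744 166.24622715]
```

```bash
python3 - <<'E'
from h import *
for u in[(392.6,249.3),(402,259.8),(386.8,272.8),(378,262.5)]: print(proj("side",onz("top",u,50)))
print("nut",onz("top",(357,257),0)[:2],"spanner",onz("top",(342,290),0)[:2],"odd",onz("top",(316,257),64)[:2])
s,R=st()
g=np.array([406.9,-295.8])+19*np.array([-.645,.763]);print(g)
print(shift(R,[g[0]-272.4,g[1]+589.5,0]))
E
```

```text
[333.55316054 165.59402282]
[343.63578928 163.23430546]
[351.64925063 173.01204169]
[341.69928411 175.29872966]
nut [ 421.07611245 -217.66907371] spanner [ 330.87987183 -174.62370489] odd [414.78923374 -99.96486893]
t 0.20 tcp [ 272.5 -589.7  230.7] F [ 0.3  0.1 -0.8] w 85.4 q [ 1.07  0.63  0.04  1.52 -0.03  1.   -0.02]
[ 394.645 -281.303]
[ 0.003 -2.285 -2.402]
```

```bash
python3 -m creep '[[[0,-1,-1],0.83,0.25],[[0,-1,-1],0.83,0.25],[[0,-1,-1],0.83,0.25],[[0,-1,-1],0.83,0.25],[[0,-1,-1],0.83,0.25]]'
python3 - <<'E'
from h import *
s,R=st();p=s["eef_pos"]
print(np.degrees(np.arctan2(R[1,1],R[0,1])),shift(R,[394.6-p[0],-281.3-p[1],0]))
E
```

```text
clock: 0.7
eef_pos: [322.6, -455.6, 231.4]
tool_rot: [-1.739, 1.57, 1.182]
force: [-0.9, -0.5, -0.0]
width: 64.4
t 0.70 tcp [ 322.6 -455.6  231.4] F [-0.9 -0.5 -0. ] w 64.4 q [ 0.76  0.5   0.22  1.78 -0.14  0.87 -0.75]
-102.61309344034164 [ 1.000e-03 -1.858e+00 -3.220e-01]
```

```bash
python3 -m creep '[[[0,-0.95,-0.2],0.82,0.25],[[0,-0.95,-0.2],0.82,0.25],[[0,-0.95,-0.2],0.82,0.25],[[0.5,-0.95,-0.2],0.82,0.25],[[0.5,-0.95,-0.2],0.82,0.25],[[0.5,-0.95,-0.2],0.82,0.25]]'
python3 - <<'E'
from h import *
s,R=st();p=s["eef_pos"]
print(np.degrees(np.arctan2(R[1,1],R[0,1])),shift(R,[394.6-p[0],-281.3-p[1],8-p[2]]))
E
```

```text
clock: 1.3
eef_pos: [361.3, -368.2, 180.1]
tool_rot: [0.289, 1.568, 2.568]
force: [-0.9, -0.1, -0.0]
width: 63.7
t 1.30 tcp [ 361.3 -368.2  180.1] F [-0.9 -0.1 -0. ] w 63.7 q [ 0.49  0.53  0.37  1.95 -0.28  0.71 -1.41]
-139.42248278990763 [ 1.722 -0.82   0.439]
```

```bash
python3 -m creep '[[[0.5,-0.82,0.44],0.01,0.25],[[0.5,-0.82,0.44],0.01,0.25],[[0.95,-0.82,0.44],0.01,0.25],[[0.95,-0.82,0.44],0.01,0.25],[[0.95,-0.82,0.44],0.01,0.25]]'
python3 - <<'E'
from h import *
s,R=st();p=s["eef_pos"]
print(np.degrees(np.arctan2(R[1,1],R[0,1])),shift(R,[394.6-p[0],-281.3-p[1],8-p[2]]))
t=avg("top");s=avg("side");crop(t,350,220,430,290,9,"pics/f1.png");crop(s,310,120,380,200,8,"pics/f2.png")
E
```

```text
clock: 1.8
eef_pos: [395.1, -283.5, 87.0]
tool_rot: [2.179, 1.57, -1.835]
force: [-0.1, -0.9, -0.6]
width: 64.1
t 1.80 tcp [ 395.1 -283.5   87. ] F [-0.1 -0.9 -0.6] w 64.1 q [ 0.38  0.65  0.27  2.1  -0.39  0.44 -1.49]
-139.9426165108723 [ 0.79  -0.011  0.021]
```

View pics/f2.png

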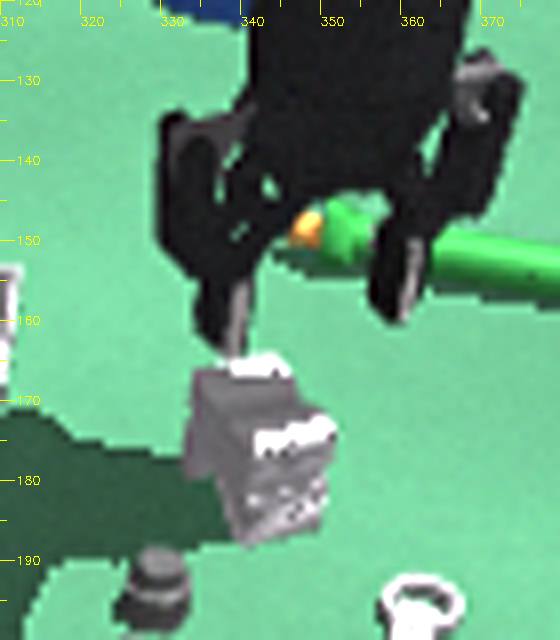

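View pics/f1.png

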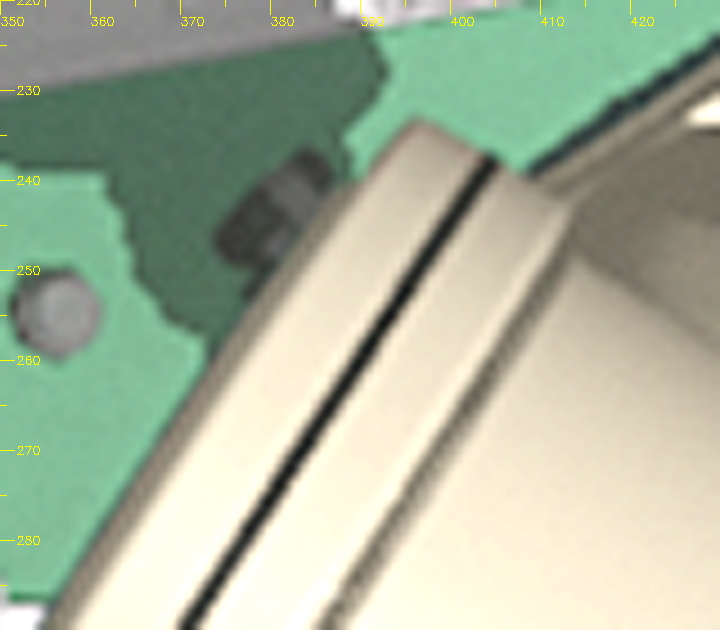

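```bash
python3 -m creep '[[[0.3,0,0.02],0,0.25],[[0.6,0,0.02],0,0.25],[[0.79,0,0.02],0,0.25],[[0.79,0,0.02],0,0.25],[[0.79,0,0.02],0,1],[[0.79,0,0.02],0,1],[[0.79,0,0.02],0,1],[[0.79,0,0.02],0,1],[[0.79,0,0.02],0,1],[[0.79,0,0.02],0,1]]'
```

```text
clock: 2.9
eef_pos: [395.5, -281.8, 9.5]
tool_rot: [-2.873, 1.567, -0.603]
force: [0.4, 0.6, 6.4]
width: 35.2
```

Gripped at width 35. Lift and see whether it swings.

```bash
python3 -m creep '[[[-0.1,0,0],0,1],[[-0.2,0,0],0,1],[[-0.3,0,0],0,1],[[-0.4,0,0],0,1],[[-0.5,0,0],0,1],[[-0.6,0,0],0,1],[[-0.6,0,0],0,1],[[-0.6,0,0],0,1]]'
python3 - <<'E'
from h import *
s,R=st()
s=avg("side");crop(s,310,120,380,200,8,"pics/g2.png")
E
```

```text
clock: 3.7
eef_pos: [394.2, -280.7, 67.5]
tool_rot: [-2.76, 1.57, -0.49]
force: [0.5, -0.2, -7.1]
width: 35.5
t 3.70 tcp [ 394.2 -280.7   67.5] F [ 0.5 -0.2 -7.1] w 35.5 q [ 0.39  0.69  0.25  2.11 -0.43  0.39 -1.45]
```

View pics/g2.png

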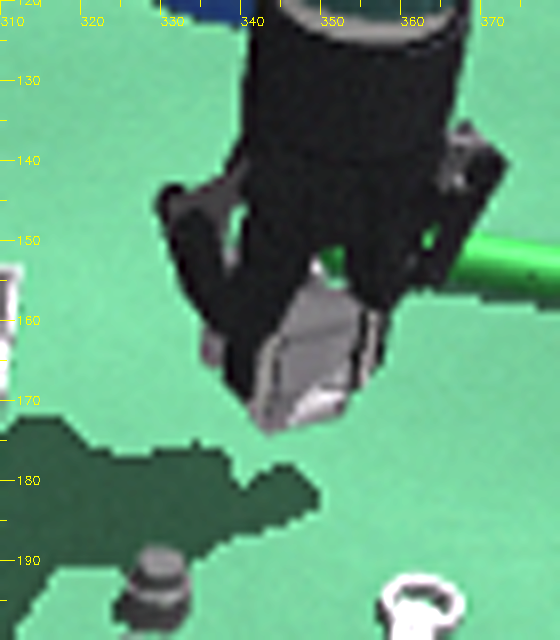

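```bash
python3 - <<'E'
from h import *
u=np.array([.763,.646,0]);v=np.array([-.645,.763,0]);z=np.array([0,0,1.])
P=np.array([394.2,-280.7,67.5+22])   # grip
# block-relative: grip at v=+19, h=30 above bench face
for th in(0,30,60,90):
    c,s_=np.cos(np.radians(th)),np.sin(np.radians(th))
    print(th)
    for a,b in((27,0),(27,50),(-27,0),(-27,50)):
        dv,dh=a-19,b-30
        # -v goes down
        v2=dv*c-dh*s_; h2=dv*s_+dh*c
        print((a,b),[np.round(proj("side",P+u*e+v*v2+z*h2),1).tolist() for e in(-18,18)])
E
python3 - <<'E'
import cv2
im=cv2.imread("pics/g2.png")[240:460,200:420]
cv2.imwrite("pics/g3.png",cv2.resize(im,None,fx=2.7,fy=2.7))
E
```

```text
0
(27, 0) [[352.3, 170.7], [342.0, 173.2]]
(27, 50) [[354.7, 157.6], [344.1, 160.0]]
(-27, 0) [[344.1, 160.9], [334.0, 163.2]]
(-27, 50) [[346.2, 147.9], [335.9, 150.2]]
30
(27, 0) [[354.9, 171.3], [344.5, 173.7]]
(27, 50) [[353.0, 155.2], [342.5, 157.6]]
(-27, 0) [[346.5, 169.5], [336.4, 171.8]]
(-27, 50) [[344.5, 154.0], [334.4, 156.3]]
60
(27, 0) [[356.9, 169.2], [346.4, 171.7]]
(27, 50) [[351.2, 154.5], [340.7, 156.9]]
(-27, 0) [[350.4, 176.0], [340.3, 178.5]]
(-27, 50) [[345.0, 161.9], [334.9, 164.2]]
90
(27, 0) [[357.7, 164.9], [347.1, 167.4]]
(27, 50) [[349.7, 155.7], [339.3, 158.1]]
(-27, 0) [[355.0, 178.9], [344.7, 181.4]]
(-27, 50) [[347.3, 169.6], [337.2, 172.0]]
```

View pics/g3.png

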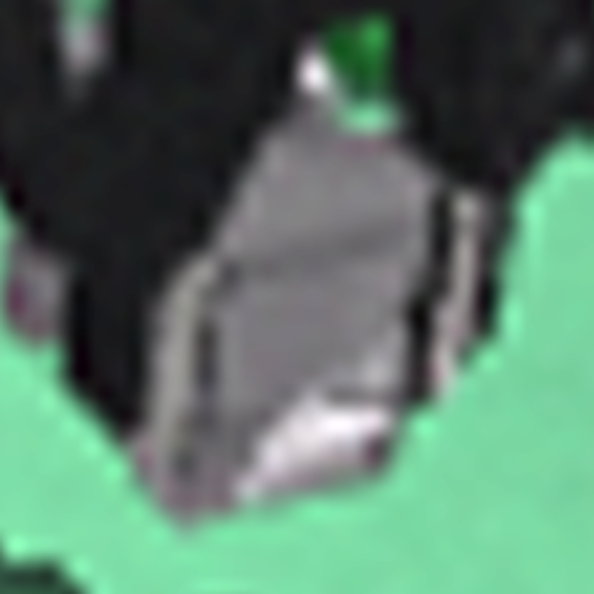

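```bash
python3 - <<'E'
from h import *
s,R=st();p=s["eef_pos"]
print(np.degrees(np.arctan2(R[1,1],R[0,1])),shift(R,[450-p[0],-160-p[1],135-p[2]]))
t=cv2.imread("pics/t1.png")
print("feeler",onz("top",(245,280),5)[:2],onz("top",(271,267.5),5)[:2])
E
```

```text
t 3.75 tcp [ 394.  -280.5   67.2] F [ 0.5 -0.  -7.3] w 35.3 q [ 0.39  0.69  0.25  2.11 -0.43  0.39 -1.45]
-139.89285412612642 [-0.678 -1.205  0.561]
feeler [355.21888121  90.62674951] [389.81864661  19.91410285]
```

```bash
python3 -m creep '[[[-0.5,-0.2,0.1],0,1],[[-0.68,-0.6,0.3],-0.2,1],[[-0.68,-1,0.55],-0.4,1],[[-0.68,-1,0.55],-0.6,1],[[-0.68,-1,0.55],-0.8,1],[[-0.68,-1,0.55],-1,1],[[-0.68,-1,0.55],-1,1]]'
python3 - <<'E'
from h import *
s,R=st();p=s["eef_pos"]
print(np.degrees(np.arctan2(R[1,1],R[0,1])),shift(R,[440-p[0],-85-p[1],135-p[2]]),shift(R,[408-p[0],70-p[1],135-p[2]]))
E
```

```text
clock: 4.45
eef_pos: [434.5, -173.9, 134.8]
tool_rot: [-0.492, 1.569, 2.566]
force: [-0.6, -0.3, -6.6]
width: 35.4
t 4.45 tcp [ 434.5 -173.9  134.8] F [-0.6 -0.3 -6.6] w 35.4 q [ 0.21  0.54  0.15  2.11 -0.16  0.51 -1.17]
-94.77627198674767 [-0.001 -0.891  0.02 ] [ 0.    -2.409  0.468]
```

```bash
python3 -m creep '[[[0,-1,0.0],-0.02,1],[[0,-1,0],-0.02,1],[[0,-1,0.1],-0.02,1]]'; python3 -m creep '[[[0,-1,0.2],0,1],[[0,-1,0.2],0,1],[[0,-1,0.2],0,1]]'
python3 - <<'E'
from h import *
s,R=st();p=s["eef_pos"]
print(np.degrees(np.arctan2(R[1,1],R[0,1])),shift(R,[408-p[0],70-p[1],52-p[2]]))
E
```

```text
clock: 4.75
eef_pos: [435.4, -65.3, 134.8]
tool_rot: [-1.609, 1.566, 1.473]
force: [-0.1, 1.1, -6.9]
width: 35.7
clock: 5.05
eef_pos: [418.8, 35.2, 134.8]
tool_rot: [-0.816, 1.566, 2.266]
force: [0.8, 0.1, -7.0]
width: 35.6
t 5.05 tcp [418.8  35.2 134.8] F [ 0.8  0.1 -7. ] w 35.6 q [-0.28  0.49  0.19  2.23 -0.22  0.44 -1.55]
-93.40503311709423 [ 0.829 -0.338  0.125]
```

```bash
python3 -m creep '[[[0,-0.3,0.12],0,1],[[0.4,-0.3,0.12],0,1],[[0.7,-0.3,0.12],0,1],[[0.83,-0.3,0.12],0,1],[[0.83,-0.3,0.12],0,1],[[0.83,-0.3,0.12],0,1]]'
python3 - <<'E'
from h import *
s,R=st()
im=avg("side");crop(im,230,190,330,290,7,"pics/i2.png")
im=avg("top");crop(im,210,200,310,300,6,"pics/i1.png")
E
```

```text
clock: 5.65
eef_pos: [410.8, 57.7, 51.4]
tool_rot: [0.944, 1.569, -2.27]
force: [-0.4, 0.5, -7.4]
width: 35.0
t 5.65 tcp [410.8  57.7  51.4] F [-0.4  0.5 -7.4] w 35.0 q [-0.38  0.68  0.25  2.3  -0.72  0.24 -1.12]
```

View pics/i2.png

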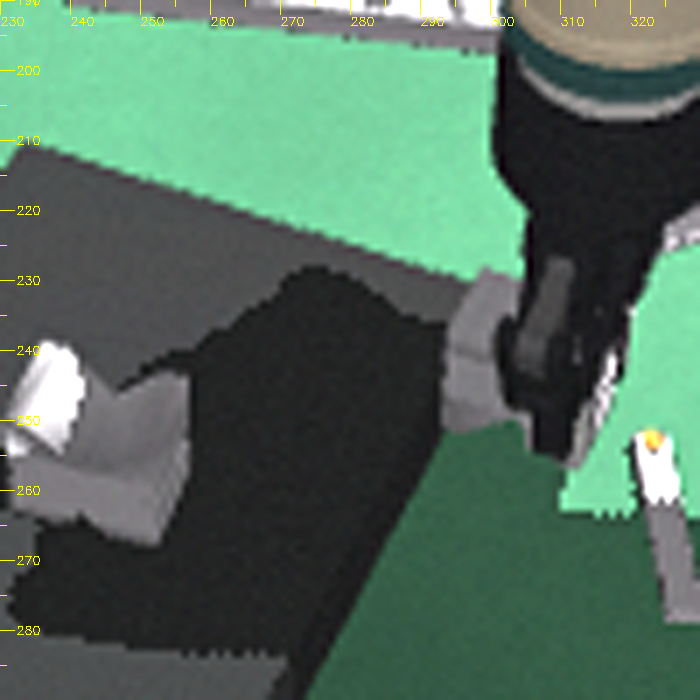

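View pics/i1.png

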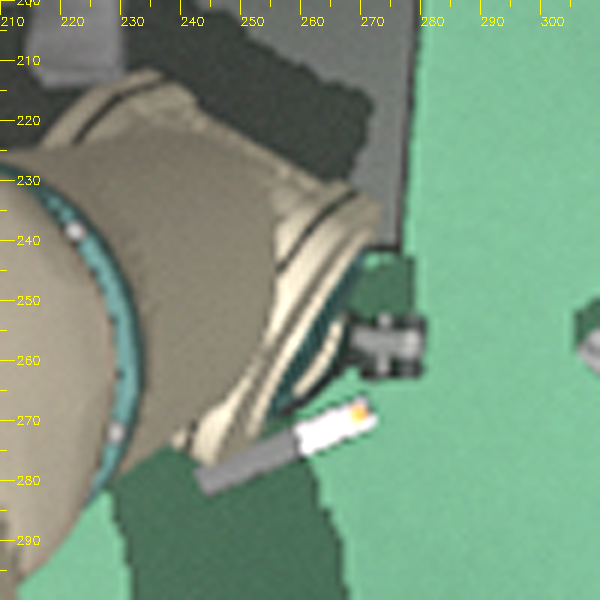

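```bash
python3 -m creep '[[[0,0,-0.06],0,1],[[-0.03,0,-0.08],0,1],[[-0.07,0,-0.105],0,1],[[-0.11,0,-0.135],0,1],[[-0.16,0,-0.18],0,1],[[-0.2,0,-0.23],0,1],[[-0.2,0,-0.23],0,1]]'
python3 - <<'E'
from h import *
s,R=st()
im=avg("side");crop(im,260,190,330,270,7,"pics/j2.png")
E
```

```text
clock: 6.45
eef_pos: [436.6, 56.5, 73.3]
tool_rot: [-3.121, 1.566, -0.049]
force: [-0.0, -0.4, -7.1]
width: 35.3
t 6.45 tcp [436.6  56.5  73.3] F [-0.  -0.4 -7.1] w 35.3 q [-0.43  0.66  0.35  2.23 -0.66  0.35 -1.16]
```

View pics/j2.png

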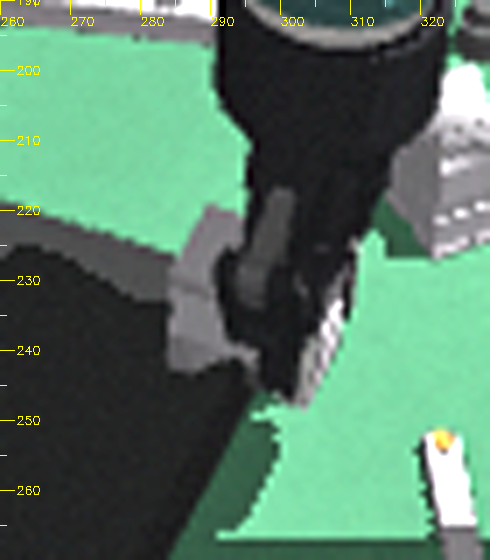

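```bash
python3 -m creep '[[[0,0,0.2],0,1],[[0.15,0,0.22],0,1],[[0.25,0,0.22],0,1],[[0.25,0,0.22],0,1],[[0.25,0,0.17],0,1],[[0.25,0,0.17],0,1]]'; python3 -m creep '[[[0,0,-0.02],0,1],[[0,0,-0.04],0,1],[[0,0,-0.04],0,1]]';python3 -m creep '[[[0,0,-0.02],0,1],[[0,0,-0.04],0,1],[[0,0,-0.04],0,1]]'
```

```text
clock: 7.1
eef_pos: [417.3, 57.7, 47.6]
tool_rot: [-2.998, 1.571, 0.073]
force: [-1.7, -0.2, -6.9]
width: 35.3
clock: 7.4
eef_pos: [417.4, 57.8, 47.3]
tool_rot: [-0.145, 1.564, 2.927]
force: [-6.9, -0.3, -3.6]
width: 35.3
clock: 7.7
eef_pos: [417.4, 57.9, 47.1]
tool_rot: [-0.14, 1.557, 2.933]
force: [-14.0, 1.0, 0.8]
width: 35.5
```

```bash
python3 -m creep '[[[0,0,-0.04],0,1],[[0,0,-0.07],0,1],[[-0.03,0,-0.1],0,1],[[-0.05,0,-0.12],0,1],[[-0.07,0,-0.14],0,1]]'
python3 - <<'E'
from h import *
s,R=st()
im=avg("side");crop(im,260,190,330,270,7,"pics/k2.png")
E
```

```text
clock: 8.2
eef_pos: [423.4, 57.8, 52.7]
tool_rot: [-0.107, 1.542, 2.966]
force: [-22.7, -0.8, -2.8]
width: 35.2
t 8.20 tcp [423.4  57.8  52.7] F [-22.7  -0.8  -2.8] w 35.2 q [-0.43  0.7   0.35  2.24 -0.76  0.34 -1.07]
```

View pics/k2.png

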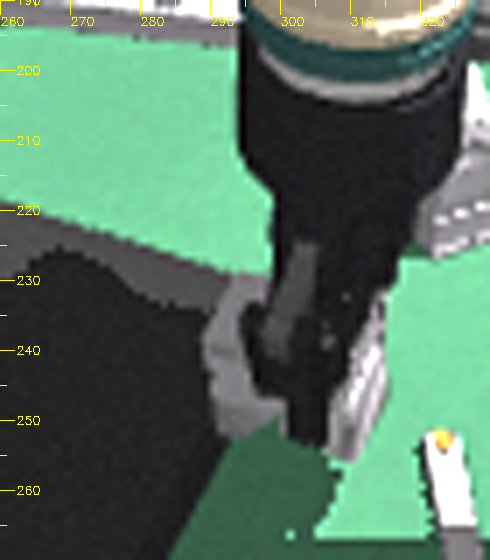

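```bash
python3 -m creep '[[[-0.05,0,0],0,1],[[-0.09,0,-0.03],0,1],[[-0.11,0,-0.07],0,1],[[-0.125,0,-0.11],0,1],[[-0.14,0,-0.15],0,1]]'
python3 - <<'E'
from h import *
s,R=st()
im=avg("side");crop(im,260,190,330,270,7,"pics/l2.png")
E
```

```text
clock: 8.75
eef_pos: [441.7, 56.7, 67.2]
tool_rot: [-0.126, 1.548, 2.947]
force: [-19.2, 0.5, 2.4]
width: 35.5
t 8.75 tcp [441.7  56.7  67.2] F [-19.2   0.5   2.4] w 35.5 q [-0.46  0.69  0.41  2.2  -0.71  0.41 -1.1 ]
```

View pics/l2.png

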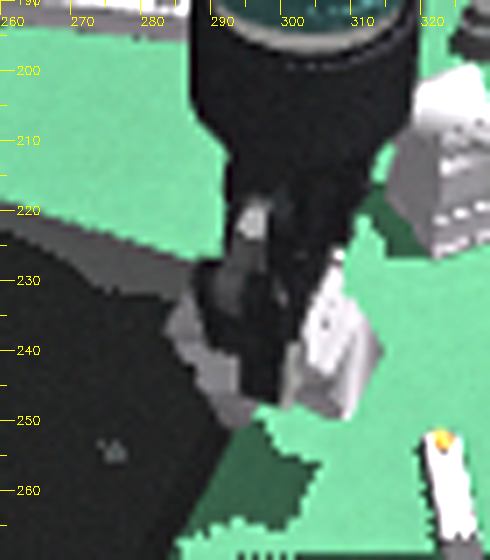

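```bash
python3 -m creep '[[[-0.08,0,-0.04],0,1],[[-0.11,0,-0.11],0,1],[[-0.1,0,-0.16],0,1],[[-0.09,0,-0.21],0,1]]'
python3 - <<'E'
from h import *
s,R=st()
im=avg("side");crop(im,260,190,330,270,7,"pics/m2.png")
E
```

```text
clock: 9.2
eef_pos: [476.5, 53.8, 77.7]
tool_rot: [3.116, 1.568, -0.096]
force: [-0.9, 0.2, -6.5]
width: 35.4
t 9.20 tcp [476.5  53.8  77.7] F [-0.9  0.2 -6.5] w 35.4 q [-0.47  0.7   0.45  2.13 -0.68  0.46 -1.13]
```

View pics/m2.png

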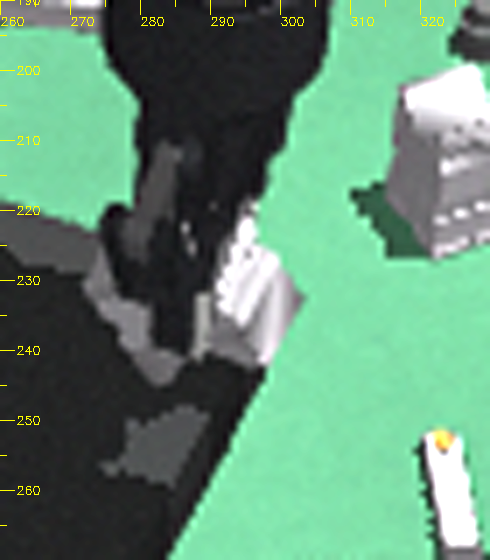

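```bash
cat > pr.py <<'E'
from h import *
s,R=st()
y=R[:,1];jaw=np.array([-y[0],-y[1],0]);jaw/=np.linalg.norm(jaw)   # u
v=np.array([-jaw[1],jaw[0],0]);z=np.array([0,0,1.])
P=np.array(s["eef_pos"])+[0,0,20]
for th in(40,50,60,70,80,90):
    c,q=np.cos(np.radians(th)),np.sin(np.radians(th))
    r=[]
    for a,b in((27,0),(27,50),(-27,50),(-27,0)):
        dv,dh=a-19,b-30
        r.append(np.round(proj("side",P+jaw*18+v*(dv*c-dh*q)+z*(dv*q+dh*c)),0).astype(int).tolist())
        r.append(np.round(proj("side",P-jaw*18+v*(dv*c-dh*q)+z*(dv*q+dh*c)),0).astype(int).tolist())
    print(th,"near",r[0::2],"far",r[1::2])
E
python3 pr.py
```

```text
t 9.25 tcp [477.3  53.7  77.6] F [ 0.4  1.  -5.9] w 35.0 q [-0.47  0.7   0.45  2.12 -0.68  0.46 -1.13]
40 near [[294, 241], [283, 226], [267, 231], [278, 245]] far [[299, 231], [288, 217], [273, 222], [284, 236]]
50 near [[295, 240], [281, 226], [268, 234], [282, 247]] far [[300, 230], [287, 217], [274, 224], [287, 237]]
60 near [[296, 239], [280, 226], [270, 236], [285, 248]] far [[301, 229], [286, 217], [275, 227], [290, 238]]
70 near [[296, 237], [279, 227], [272, 239], [289, 249]] far [[302, 228], [285, 218], [277, 229], [294, 239]]
80 near [[297, 236], [278, 227], [274, 241], [292, 249]] far [[302, 226], [284, 218], [280, 232], [297, 239]]
90 near [[296, 234], [277, 228], [277, 243], [295, 249]] far [[301, 225], [283, 219], [282, 233], [300, 239]]
```

```bash
python3 - <<'E'
import cv2
im=cv2.imread("pics/m2.png")[180:420,60:320]
cv2.imwrite("pics/m3.png",cv2.resize(im,None,fx=2.5,fy=2.5))
E
```

```text
(no output)
```

View pics/m3.png

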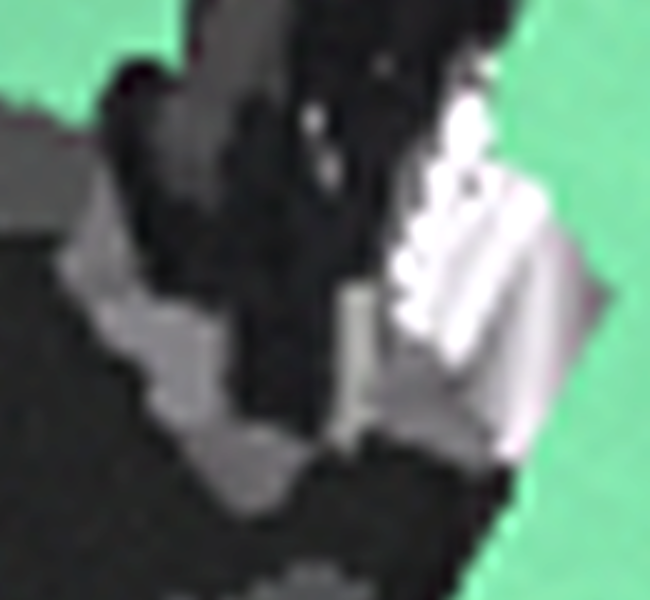

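```bash
python3 -m creep '[[[0,0,0.34],0,1],[[0.04,0,0.34],0,1],[[0.09,0,0.34],0,1],[[0.09,0,0.34],0,1],[[0.09,0,0.3],0,1],[[0.09,0,0.26],0,1],[[0.09,0,0.26],0,1]]'
python3 - <<'E'
from h import *
s,R=st()
im=avg("side");crop(im,260,190,330,270,7,"pics/n2.png")
E
```

```text
clock: 9.95
eef_pos: [445.7, 55.7, 68.1]
tool_rot: [-0.138, 1.564, 2.934]
force: [-6.9, -0.3, -1.2]
width: 35.4
t 9.95 tcp [445.7  55.7  68.1] F [-6.9 -0.3 -1.2] w 35.4 q [-0.46  0.69  0.41  2.2  -0.72  0.39 -1.09]
```

View pics/n2.png

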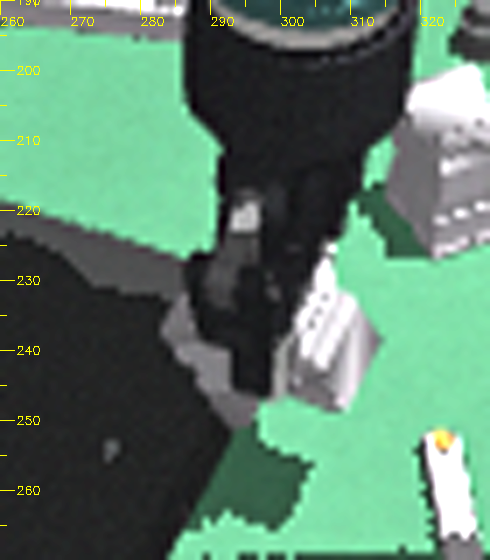

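```bash
python3 -m creep '[[[0.03,0,-0.03],0,1],[[0.05,0,-0.06],0,1],[[0.05,0,-0.11],0,1],[[0.06,0,-0.16],0,1],[[0.06,0,-0.2],0,1]]'
python3 - <<'E'
from h import *
s,R=st()
im=avg("side");crop(im,260,190,330,270,7,"pics/o2.png")
E
```

```text
clock: 10.5
eef_pos: [455.1, 55.2, 64.6]
tool_rot: [-0.276, 1.546, 2.795]
force: [-24.3, -0.2, 38.0]
width: 35.4
t 10.50 tcp [455.1  55.2  64.6] F [-24.3  -0.2  38. ] w 35.4 q [-0.45  0.71  0.42  2.16 -0.71  0.43 -1.1 ]
```

View pics/o2.png

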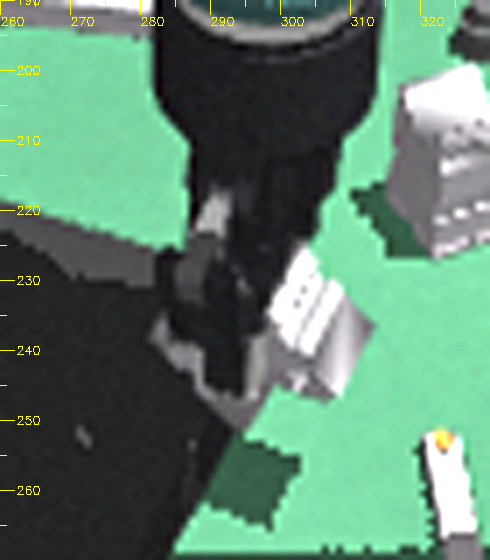

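```bash
python3 -m creep '[[[-0.02,0,-0.05],0,1],[[-0.02,0,-0.1],0,1],[[-0.02,0,-0.13],0,1],[[-0.0,0,-0.16],0,1],[[0.01,0,-0.19],0,1]]'
python3 - <<'E'
from h import *
s,R=st()
im=avg("side");crop(im,260,190,330,270,7,"pics/o3.png")
E
```

```text
clock: 11.05
eef_pos: [480.5, 53.5, 60.8]
tool_rot: [-0.148, 1.556, 2.924]
force: [-13.2, -0.2, 5.4]
width: 34.9
t 11.05 tcp [480.5  53.5  60.8] F [-13.2  -0.2   5.4] w 34.9 q [-0.45  0.73  0.43  2.11 -0.7   0.46 -1.11]
```

View pics/o3.png

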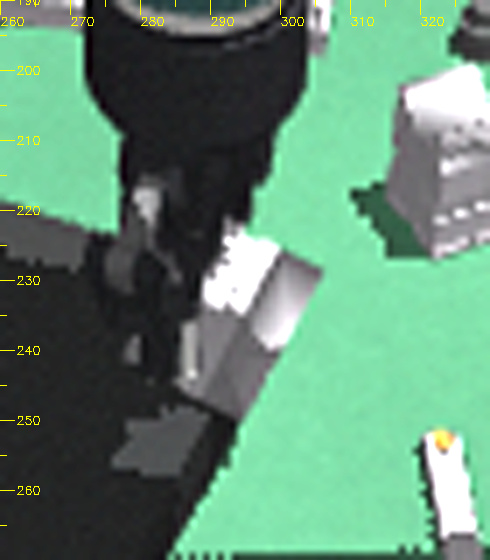

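```bash
python3 -m creep '[[[0.02,0,0.06],0,1],[[0.03,0,0.08],0,1],[[0.03,0,0.08],0,1]]'
python3 - <<'E'
from h import *
im=avg("side");cv2.imwrite("pics/o4r.png",im);crop(im,265,215,315,260,12,"pics/o4.png")
E
sed -i 's/(40,50,60,70,80,90)/(70,80,90,100)/;s/dv,dh=a-19,b-30/dv,dh=a-6,b-30/' pr.py; python3 pr.py
```

```text
clock: 11.4
eef_pos: [480.7, 53.5, 60.8]
tool_rot: [-2.268, 1.568, 0.803]
force: [-4.3, 0.7, 22.4]
width: 35.6
t 11.45 tcp [480.7  53.5  60.8] F [-4.5  1.8 23.2] w 35.0 q [-0.44  0.73  0.42  2.12 -0.71  0.43 -1.1 ]
70 near [[297, 239], [279, 228], [272, 240], [289, 250]] far [[302, 229], [285, 219], [278, 231], [294, 240]]
80 near [[296, 237], [278, 228], [274, 242], [292, 250]] far [[301, 227], [283, 219], [279, 232], [297, 240]]
90 near [[295, 235], [276, 229], [276, 243], [294, 249]] far [[300, 225], [282, 220], [281, 234], [299, 240]]
100 near [[293, 233], [275, 230], [278, 245], [296, 249]] far [[299, 223], [281, 220], [283, 236], [301, 239]]
```

View pics/o4.png

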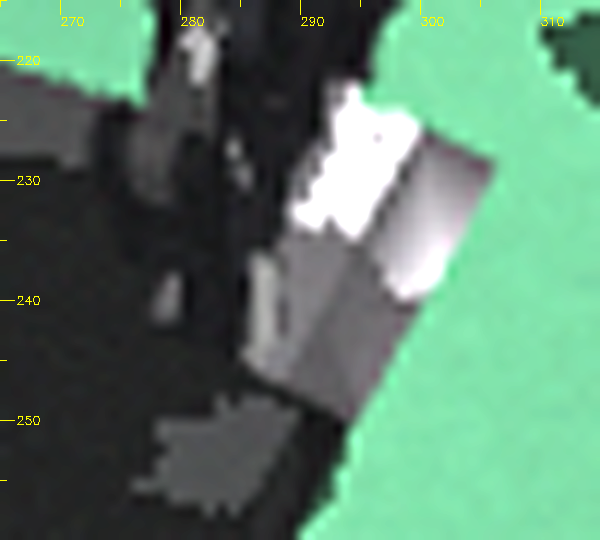

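```bash
python3 -m creep '[[[-0.01,0,-0.06],0,1],[[-0.01,0,-0.12],0,1],[[-0.0,0,-0.17],0,1],[[0.02,0,-0.18],0,1],[[0.03,0,-0.16],0,1],[[0.03,0,-0.16],0,1]]'
python3 - <<'E'
from h import *
im=avg("side");cv2.imwrite("pics/o5r.png",im);crop(im,255,215,305,260,12,"pics/o5.png")
E

```

```text
clock: 12.05
eef_pos: [494.3, 52.7, 56.3]
tool_rot: [-0.556, 1.567, 2.516]
force: [-6.0, 1.2, 9.4]
width: 35.4
```

View pics/o5.png

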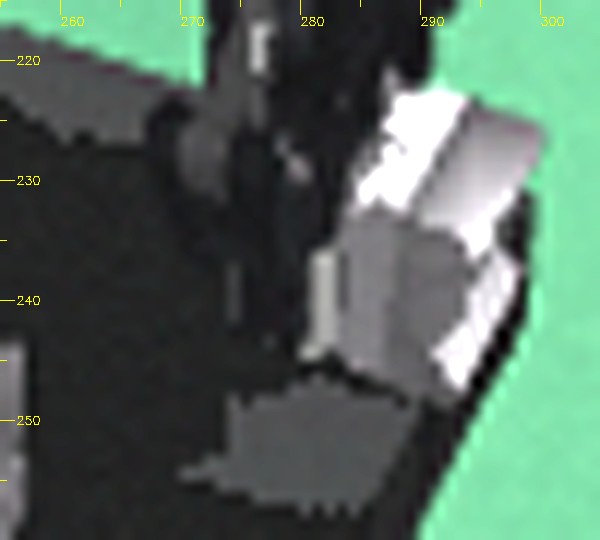

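```bash
python3 -m creep '[[[0.015,0,0.05],0,1],[[0.015,0,0.07],0,1],[[0.015,0,0.07],0,1]]'; python3 -m creep '[[[0,0,0],0,0.5],[[0,0,0],0,0.4],[[0,0,0],0,0.35]]'
python3 - <<'E'
from h import *
im=avg("side");cv2.imwrite("pics/o6r.png",im);crop(im,255,215,305,260,12,"pics/o6.png")
E

```

```text
clock: 12.4
eef_pos: [494.0, 52.7, 56.6]
tool_rot: [-2.99, 1.561, 0.081]
force: [1.5, -0.1, 14.6]
width: 35.3
clock: 12.7
eef_pos: [489.3, 52.6, 54.0]
tool_rot: [3.07, 1.57, -0.141]
force: [0.7, 0.5, 0.3]
width: 55.6
```

View pics/o6.png

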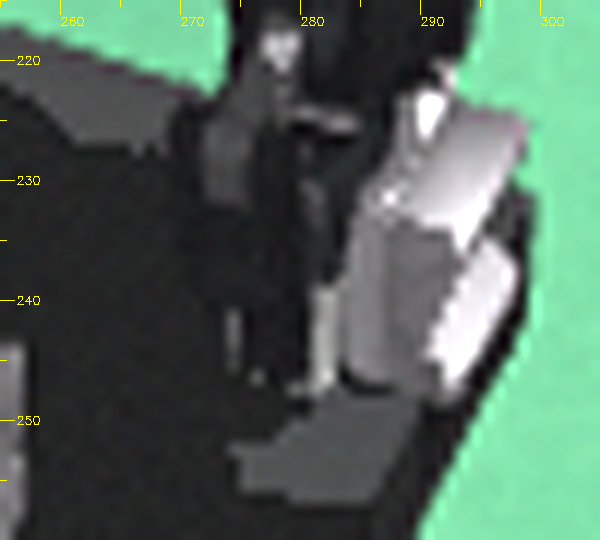

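```bash
python3 -m creep '[[[-0.4,0,0],0,0.3],[[-0.9,0,0],0,0.3],[[-0.9,0,0],0,0.3],[[-0.9,0.6,0],0,0.3],[[-0.9,1,0],0,0.3],[[-0.9,1,0],0,0.3]]'
python3 - <<'E'
from h import *
s,R=st()
im=avg("side");cv2.imwrite("pics/o7r.png",im);crop(im,255,205,315,265,10,"pics/o7.png")
im=avg("top");crop(im,225,200,295,260,9,"pics/o8.png")
E

```

```text
clock: 13.35
eef_pos: [481.1, -55.4, 144.5]
tool_rot: [1.978, 1.565, -1.245]
force: [-0.6, 0.6, 0.8]
width: 59.8
t 13.35 tcp [481.1 -55.4 144.5] F [-0.6  0.6  0.8] w 59.8 q [-0.34  0.6   0.58  2.07 -0.55  0.63 -1.03]
```

View pics/o7.png

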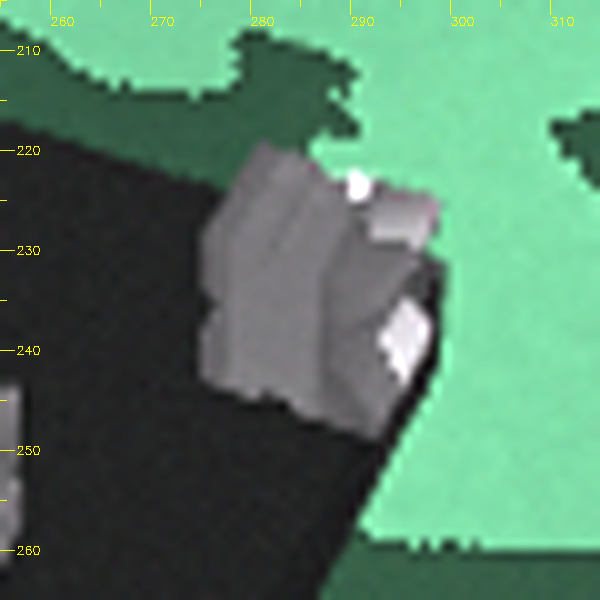

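View pics/o8.png

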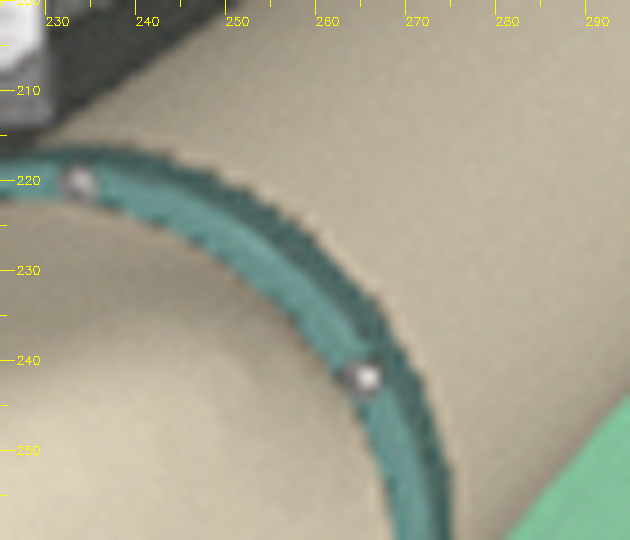

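```bash
python3 - <<'E'
from h import *
for u,z in[((275.2,244),50),((292.8,249),50),((275.5,228.5),104),((281,219.2),104),((298.8,224.5),104)]: print(u,onz("side",u,z)[:2])
E
```

```text
(275.2, 244) [502.1547674   74.45542212]
(292.8, 249) [454.52471222  75.0611188 ]
(275.5, 228.5) [503.22352129  71.43984154]
(281, 219.2) [500.95801341  35.6441881 ]
(298.8, 224.5) [452.87258798  38.10359133]
```

```bash
python3 - <<'E'
from h import *
s,R=st();p=s["eef_pos"]
print(np.degrees(np.arctan2(R[1,1],R[0,1])),shift(R,[471.5-p[0],-5-p[1],145-p[2]]),shift(R,[471.5-p[0],55-p[1],71-p[2]]))
E
```

```text
t 13.45 tcp [481.3 -48.6 143.6] F [-0.4  0.6 -0.3] w 59.7 q [-0.35  0.6   0.58  2.07 -0.55  0.63 -1.03]
-94.23921033225781 [-0.014 -0.427  0.129] [ 0.726 -1.026  0.173]
```

```bash
python3 -m creep '[[[0,-0.5,0.1],-0.04,0.3],[[0,-1,0.17],-0.04,0.3],[[0,-1,0.17],-0.04,0.3],[[0,-1,0.17],-0.04,0.3],[[0.4,-1,0.17],-0.04,0.3],[[0.73,-1,0.17],-0.04,0.3],[[0.73,-1,0.17],-0.04,0.3]]'
python3 - <<'E'
from h import *
s,R=st();p=s["eef_pos"]
print(np.degrees(np.arctan2(R[1,1],R[0,1])),shift(R,[471.5-p[0],55-p[1],71-p[2]]))
im=avg("side");crop(im,255,195,315,265,10,"pics/p1.png")
E
```

```text
clock: 14.15
eef_pos: [469.2, 52.9, 68.1]
tool_rot: [0.187, 1.564, -2.995]
force: [-0.5, 0.4, 1.0]
width: 60.0
t 14.15 tcp [469.2  52.9  68.1] F [-0.5  0.4  1. ] w 60.0 q [-0.46  0.71  0.43  2.14 -0.7   0.44 -1.08]
-92.29527673139563 [-0.03  -0.022 -0.022]
```

View pics/p1.png

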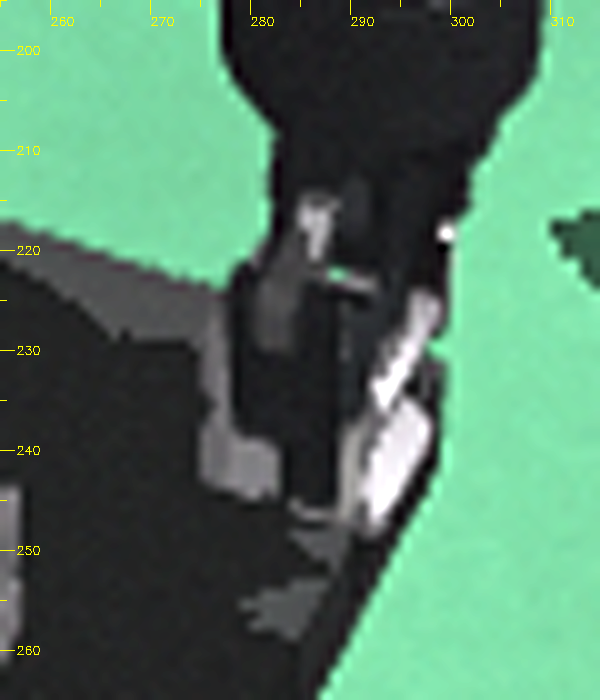

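```bash
python3 -m creep '[[[-0.04,0,-0.03],0,0.3],[[-0.04,0,-0.03],0,1],[[-0.04,0,-0.03],0,1],[[-0.04,0,-0.03],0,1],[[-0.04,0,-0.03],0,1],[[-0.04,0,-0.03],0,1],[[-0.2,0,-0.03],0,1],[[-0.2,0,0.3],0,1],[[-0.2,0,0.55],0,1],[[-0.2,0,0.55],0,1]]'
python3 - <<'E'
from h import *
s,R=st();p=s["eef_pos"]
print(np.degrees(np.arctan2(R[1,1],R[0,1])))
im=avg("side");crop(im,265,195,335,265,9,"pics/p2.png")
E
```

```text
clock: 15.2
eef_pos: [410.5, 56.8, 90.9]
tool_rot: [-0.182, 1.562, 2.921]
force: [-0.0, 0.4, -6.7]
width: 35.4
t 15.20 tcp [410.5  56.8  90.9] F [-0.   0.4 -6.7] w 35.4 q [-0.5   0.62  0.43  2.28 -0.71  0.39 -1.07]
-92.16590926643131
```

View pics/p2.png

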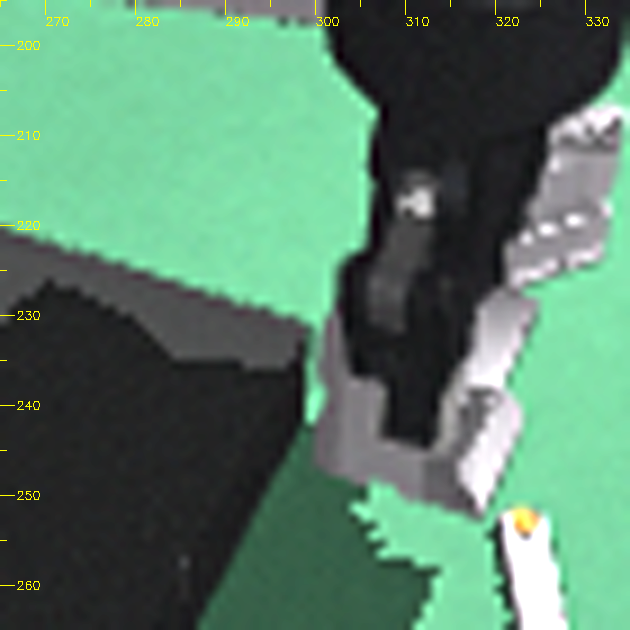

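```bash
python3 -m creep '[[[0.2,0,0],0,1],[[0.28,0,-0.1],0,1],[[0.28,0,-0.17],0,1],[[0.28,0,-0.2],0,1],[[0.28,0,-0.25],0,1],[[0.28,0,-0.25],0,1]]'
```

```text
clock: 15.85
eef_pos: [433.5, 55.6, 62.1]
tool_rot: [-0.129, 1.554, 2.974]
force: [-14.9, -1.2, -1.2]
width: 34.9
```

```bash
python3 -m creep '[[[-0.02,0,-0.04],0,1],[[-0.045,0,-0.08],0,1],[[-0.07,0,-0.12],0,1],[[-0.085,0,-0.16],0,1]]'
python3 - <<'E'
from h import *
s,R=st()
im=avg("side");crop(im,265,195,335,265,9,"pics/p3.png")
E
```

```text
clock: 16.25
eef_pos: [448.1, 54.9, 69.8]
tool_rot: [-0.067, 1.551, 3.036]
force: [-15.3, -1.7, -8.7]
width: 35.1
t 16.25 tcp [448.1  54.9  69.8] F [-15.3  -1.7  -8.7] w 35.1 q [-0.47  0.69  0.43  2.18 -0.71  0.43 -1.07]
```

View pics/p3.png

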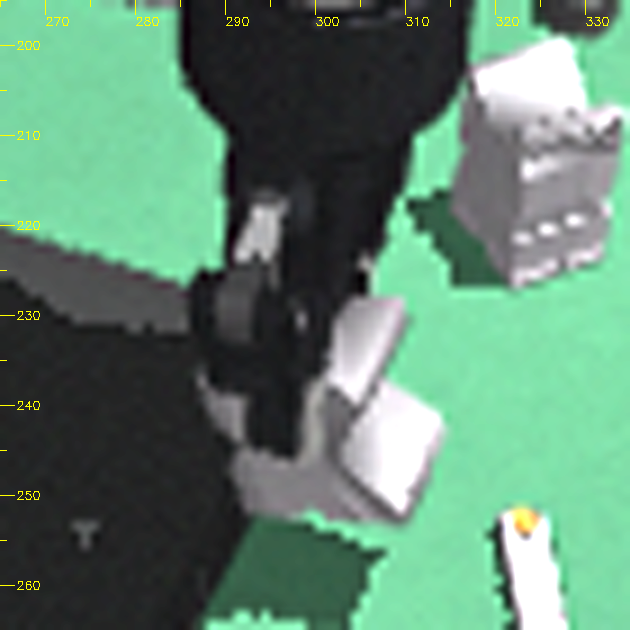

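```bash
python3 -m creep '[[[-0.02,0,-0.06],0,1],[[-0.03,0,-0.12],0,1],[[-0.02,0,-0.17],0,1],[[0.0,0,-0.22],0,1],[[0.025,0,-0.26],0,1]]'
python3 - <<'E'
from h import *
s,R=st()
im=avg("side");crop(im,255,195,325,265,9,"pics/p4.png")
E
```

```text
clock: 16.8
eef_pos: [477.8, 53.9, 69.3]
tool_rot: [-0.196, 1.558, 2.907]
force: [-12.1, -1.2, 16.0]
width: 34.8
t 16.80 tcp [477.8  53.9  69.3] F [-12.1  -1.2  16. ] w 34.8 q [-0.46  0.72  0.45  2.11 -0.69  0.47 -1.08]
```

View pics/p4.png

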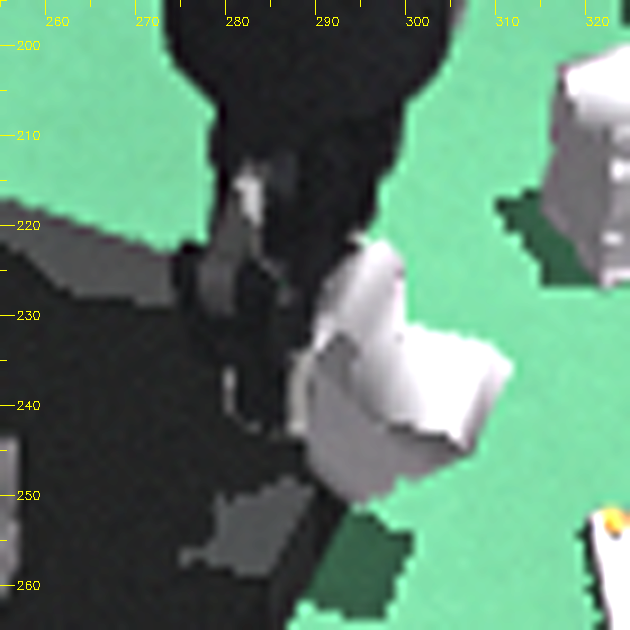

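```bash
python3 -m creep '[[[0.02,0,-0.05],0,1],[[0.05,0,-0.09],0,1],[[0.08,0,-0.13],0,1],[[0.11,0,-0.15],0,1],[[0.12,0,-0.16],0,1],[[0.12,0,-0.16],0,1]]'
python3 - <<'E'
from h import *
s,R=st()
im=avg("side");crop(im,245,195,315,265,9,"pics/p5.png")
E
```

```text
clock: 17.45
eef_pos: [496.1, 53.1, 57.7]
tool_rot: [-0.226, 1.563, 2.877]
force: [-9.6, -0.1, 9.2]
width: 35.1
t 17.45 tcp [496.1  53.1  57.7] F [-9.6 -0.1  9.2] w 35.1 q [-0.45  0.75  0.44  2.07 -0.7   0.47 -1.08]
```

View pics/p5.png

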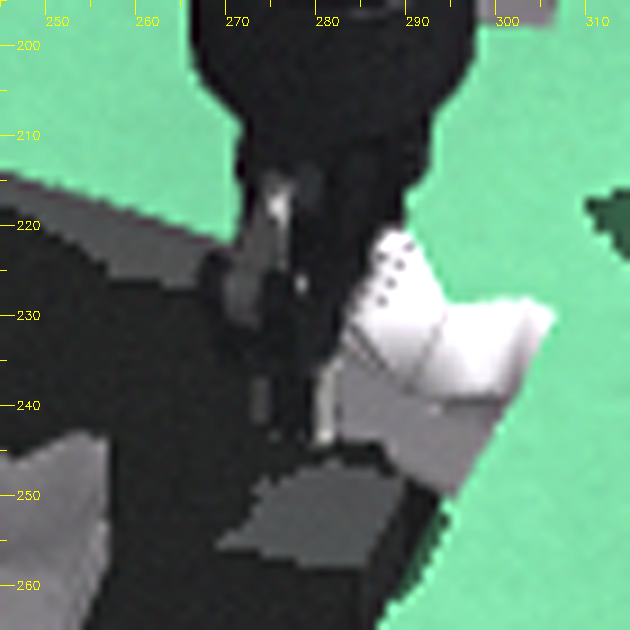

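```bash
python3 -m creep '[[[0.02,0,0.04],0,1],[[0.03,0,0.06],0,1],[[0.03,0,0.06],0,1]]'
python3 - <<'E'
from h import *
s,R=st()
im=avg("side");crop(im,265,210,310,255,13,"pics/p6.png")
for u,z in[((295,250),50),((305.8,230),100),((300,239.5),100)]: print(u,onz("side",u,z)[:2])
E
```

```text
clock: 17.8
eef_pos: [496.7, 53.0, 56.9]
tool_rot: [-2.835, 1.565, 0.268]
force: [-2.3, -0.2, 18.6]
width: 35.3
t 17.80 tcp [496.7  53.   56.9] F [-2.3 -0.2 18.6] w 35.3 q [-0.44  0.75  0.43  2.08 -0.71  0.45 -1.07]
(295, 250) [448.27430041  76.33157672]
(305.8, 230) [431.82632867  46.63496666]
(300, 239.5) [436.17925302  82.24142174]
```

View pics/p6.png

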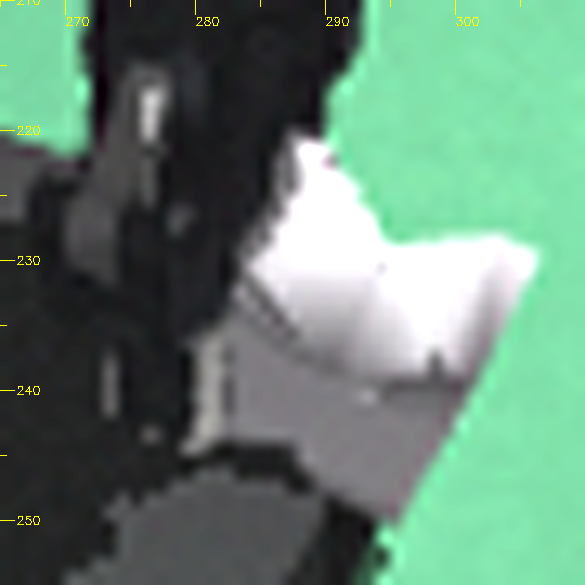

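```bash
python3 -m creep '[[[-0.12,0,0],0,1],[[-0.2,0,-0.1],0,1],[[-0.2,0,-0.35],0,1],[[-0.2,0,-0.35],0,1],[[-0.1,0,-0.35],0,1],[[-0.02,0,-0.35],0,1],[[-0.0,0,-0.35],0,1]]'
python3 - <<'E'
from h import *
s,R=st()
im=avg("side");crop(im,255,205,300,250,13,"pics/p7.png")
E
```

```text
clock: 18.55
eef_pos: [532.5, 51.4, 55.4]
tool_rot: [-3.102, 1.564, 0.0]
force: [5.5, 0.9, 15.4]
width: 35.3
t 18.55 tcp [532.5  51.4  55.4] F [ 5.5  0.9 15.4] w 35.3 q [-0.44  0.79  0.46  1.99 -0.69  0.51 -1.1 ]
```

View pics/p7.png

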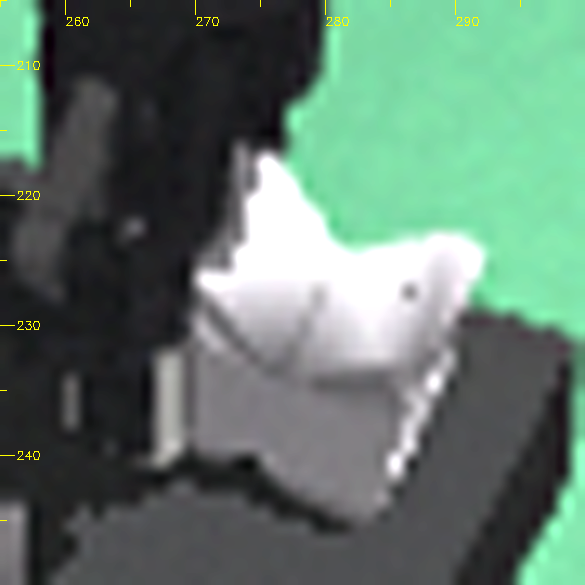

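```bash
python3 -m creep '[[[0.04,0,0],0,1],[[0.07,0,0],0,1],[[0.07,0,0],0,1]]'
python3 - <<'E'
from h import *
s,R=st()
im=avg("side");crop(im,255,205,300,250,13,"pics/p8.png")
E
```

```text
clock: 18.9
eef_pos: [535.1, 51.4, 49.7]
tool_rot: [-3.098, 1.558, 0.005]
force: [7.6, 1.2, 14.7]
width: 35.1
t 18.90 tcp [535.1  51.4  49.7] F [ 7.6  1.2 14.7] w 35.1 q [-0.44  0.79  0.45  1.99 -0.7   0.5  -1.09]
```

View pics/p8.png

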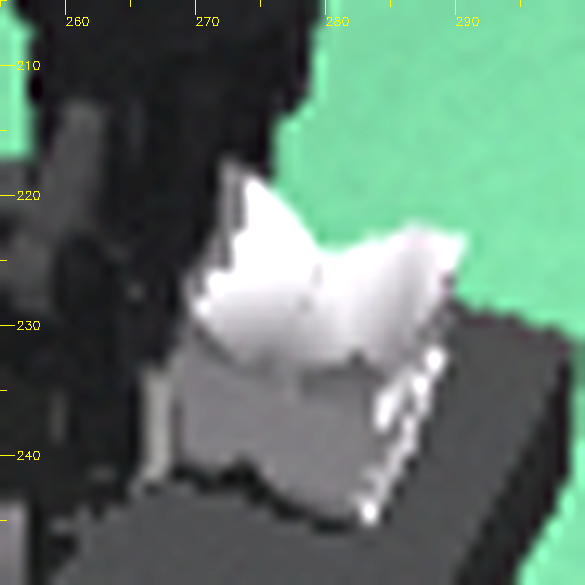

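```bash
python3 -m creep '[[[-0.02,0,0],0,1],[[-0.02,0,0],0,0.5],[[-0.02,0,0],0,0.35],[[-0.02,0,0],0,0.3],[[-0.3,0,0],0,0.3],[[-0.7,0,0],0,0.3],[[-0.95,0,0],0,0.3],[[-0.95,0.3,0],0,0.3],[[-0.95,0.7,0],0,0.3],[[-0.95,1,0],0,0.3],[[-0.95,1,0],0,0.3]]'
python3 - <<'E'
from h import *
s,R=st()
im=avg("side");cv2.imwrite("pics/q1r.png",im);crop(im,220,205,300,275,10,"pics/q1.png")
im=avg("top");cv2.imwrite("pics/q2r.png",im);crop(im,200,170,290,240,8,"pics/q2.png")
E
```

```text
clock: 20.05
eef_pos: [523.9, -53.8, 142.2]
tool_rot: [1.658, 1.567, -1.529]
force: [-0.8, -0.6, 0.5]
width: 59.4
t 20.05 tcp [523.9 -53.8 142.2] F [-0.8 -0.6  0.5] w 59.4 q [-0.33  0.65  0.59  1.96 -0.55  0.69 -1.02]
```

View pics/q1.png

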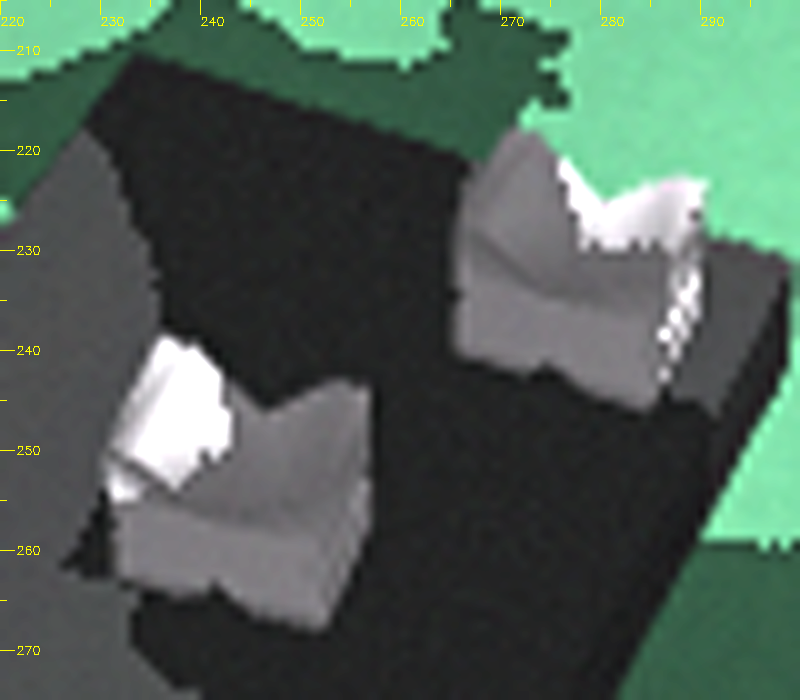

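View pics/q2.png

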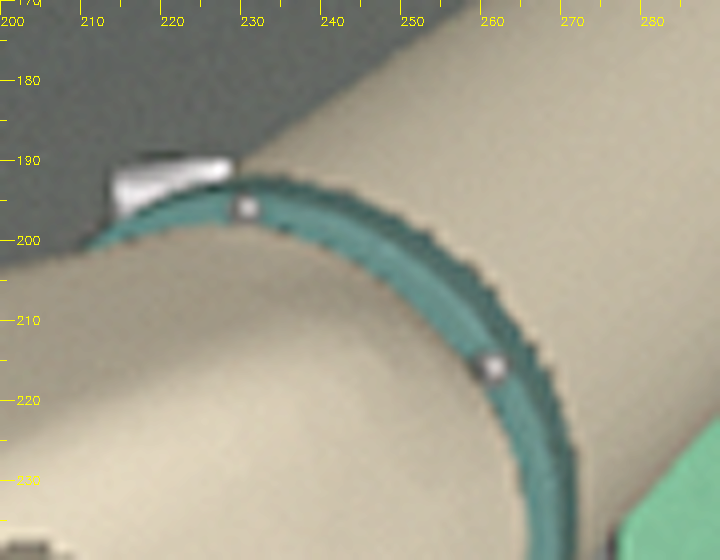

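```bash
python3 - <<'E'
from h import *
im=cv2.imread("pics/q1r.png")
crop(im,260,212,295,250,16,"pics/q3.png");crop(im,227,235,262,273,16,"pics/q4.png")
E
```

```text
(no output)
```

View pics/q3.png

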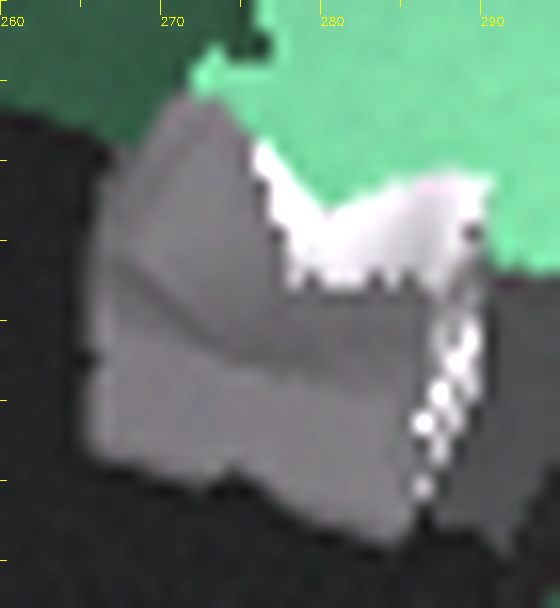

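View pics/q4.png

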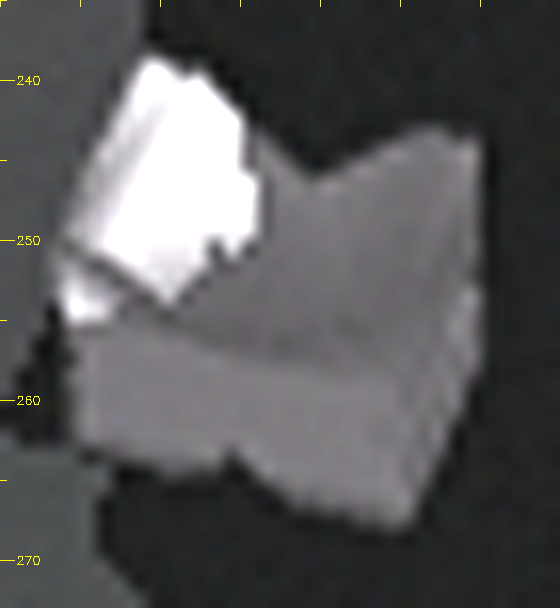

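```bash
python3 - <<'E'
from h import *
def an(n,L):
    print(n)
    p={}
    for k,(u,z) in L.items(): p[k]=onz("side",u,z)[:2]; print(k,np.round(p[k],1))
    f=lambda d:np.degrees(np.arctan2(d[1],d[0]))
    print("bot ang",f(p["BL"]-p["BR"]),"top",f(p["TL"]-p["TR"]),"axis",f(p["n"]-p["f"]),"axis2",f((p["BL"]+p["BR"])/2-(p["TL"]+p["TR"])/2),"len",np.linalg.norm(p["n"]-p["f"]),np.linalg.norm(p["BL"]-p["BR"]),np.linalg.norm(p["TL"]-p["TR"]))
    print("c",(p["n"]+p["f"])/2,(p["BL"]+p["BR"]+p["TL"]+p["TR"])/4)
an("loose",dict(BL=((265.3,241),50),BR=((284.8,246),50),TL=((271,218.2),100),TR=((290.2,222.8),100),n=((274.5,241.3),58),f=((280.3,225),82)))
an("stand",dict(BL=((231.5,263.3),50),BR=((252.3,268),50),TL=((236.2,238.8),100),TR=((257,243.6),100),n=((241.6,263),58),f=((246.5,246),82)))
E
```

```text
loose
BL [529.7  73.5]
BR [476.8  72.4]
TL [527.4  37.2]
TR [476.1  36. ]
n [504.6  73.1]
f [502.5  35.2]
bot ang 1.139886400548535 top 1.32942230743865 axis 86.72106981037884 axis2 87.66152249990819 len 37.988861081620115 52.850730619757094 51.361946510501
c [503.5485763   54.17993213] [502.49534527  54.78765751]
stand
BL [581.8 170.8]
BR [528.5 166.8]
TL [582.6 133.5]
TR [529.5 130.6]
n [556.1 167.3]
f [556.9 131.9]
bot ang 4.267758244388238 top 3.08224597957166 axis 91.39955932603831 axis2 91.43070909932922 len 35.45224681021468 53.377977230863415 53.18274373770361
c [556.50062873 149.59456128] [555.6178405 150.4215358]
```

```bash
python3 - <<'E'
from h import *
s,R=st();p=s["eef_pos"]
print(np.degrees(np.arctan2(R[1,1],R[0,1])),shift(R,[503-p[0],51.5-p[1],54-p[2]]))
E
```

```text
t 20.15 tcp [524.2 -48.6 141.5] F [-0.1  1.  -0.1] w 59.8 q [-0.34  0.65  0.58  1.96 -0.55  0.69 -1.02]
-92.31360165583935 [ 0.876 -0.991  0.251]
```

```bash
python3 -m creep '[[[0,-0.5,0.15],0,0.3],[[0,-0.99,0.25],0,0.3],[[0,-0.99,0.25],0,0.3],[[0,-0.99,0.25],0,0.3],[[0.4,-0.99,0.25],0,0.3],[[0.7,-0.99,0.25],0,0.3],[[0.87,-0.99,0.25],0,0.3],[[0.87,-0.99,0.25],0,0.3]]'
python3 - <<'E'
from h import *
s,R=st();p=s["eef_pos"]
print(np.degrees(np.arctan2(R[1,1],R[0,1])),shift(R,[503-p[0],51.5-p[1],54-p[2]]))
im=avg("side");crop(im,245,185,305,255,10,"pics/r1.png")
E
```

```text
clock: 20.95
eef_pos: [502.1, 50.7, 52.8]
tool_rot: [0.227, 1.566, -2.954]
force: [-0.3, -0.3, -0.0]
width: 59.7
t 20.95 tcp [502.1  50.7  52.8] F [-0.3 -0.3 -0. ] w 59.7 q [-0.44  0.77  0.44  2.06 -0.71  0.47 -1.07]
-92.2868952475143 [-0.012 -0.009 -0.008]
```

View pics/r1.png

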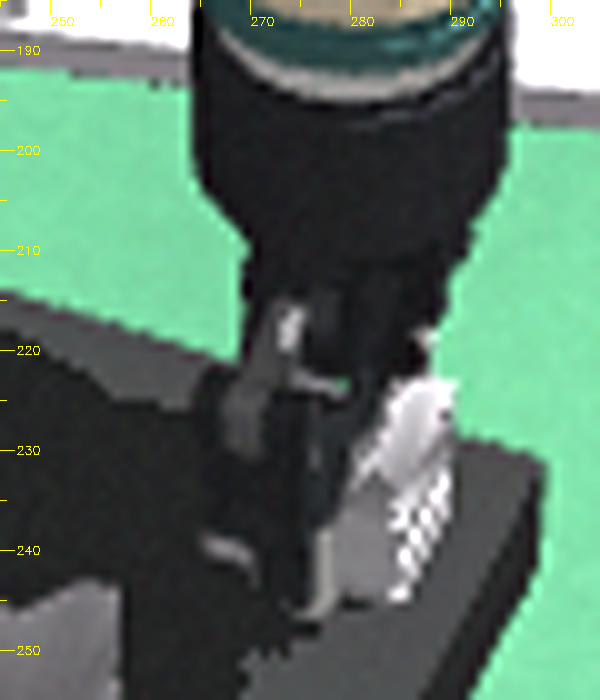

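Close, lift clear, check the resulting angle, then carry.

```bash
python3 -m creep '[[[-0.01,0,0],0,1],[[-0.01,0,0],0,1],[[-0.01,0,0],0,1],[[-0.01,0,0],0,1],[[-0.01,0,0],0,1],[[-0.01,0,0],0,1]]'
python3 - <<'E'
from h import *
s,R=st();p=s["eef_pos"]
print(np.degrees(np.arctan2(R[1,1],R[0,1])),shift(R,[54.3,19.5,0]))
E
```

```text
clock: 21.6
eef_pos: [504.7, 51.9, 57.3]
tool_rot: [-2.816, 1.568, 0.287]
force: [-0.7, 0.8, 7.1]
width: 35.5
t 21.60 tcp [504.7  51.9  57.3] F [-0.7  0.8  7.1] w 35.5 q [-0.45  0.76  0.45  2.06 -0.71  0.47 -1.07]
-92.20266961702956 [ 0.002 -0.216 -0.535]
```

```bash
python3 -m creep '[[[-0.1,0,0],0,1],[[-0.18,0,0],0,1],[[-0.18,-0.1,-0.25],-0.07,1],[[-0.18,-0.22,-0.53],-0.07,1],[[-0.18,-0.22,-0.53],-0.07,1],[[-0.18,-0.22,-0.53],-0.07,1],[[-0.18,-0.22,-0.53],-0.07,1]]'
python3 - <<'E'
from h import *
s,R=st();p=s["eef_pos"]
print(np.degrees(np.arctan2(R[1,1],R[0,1])),shift(R,[504.7+54.3-p[0],51.9+19.5-p[1],57.3-p[2]]))
E
```

```text
clock: 22.3
eef_pos: [556.0, 71.3, 73.6]
tool_rot: [0.203, 1.569, -2.923]
force: [0.3, 0.2, -7.4]
width: 35.5
t 22.30 tcp [556.   71.3  73.6] F [ 0.3  0.2 -7.4] w 35.5 q [-0.49  0.79  0.51  1.91 -0.64  0.62 -1.13]
-89.06846929810602 [ 0.163 -0.    -0.03 ]
```

```bash
python3 -m creep '[[[0.06,0,-0.03],0,1],[[0.12,0,-0.03],0,1],[[0.15,0,-0.03],0,1],[[0.17,0,-0.03],0,1],[[0.17,0,-0.03],0,1]]'
```

```text
clock: 22.8
eef_pos: [559.7, 71.5, 57.4]
tool_rot: [-0.576, 1.569, 2.582]
force: [-4.4, 0.5, 1.7]
width: 35.3
```

```bash
python3 -m creep '[[[0,0,0],0,0.5],[[0,0,0],0,0.42],[[0,0,0],0,0.42],[[0,0,0],0,0.42],[[-0.3,0,0],0,0.42],[[-0.7,0,0],0,0.4],[[-1,0,0],0,0.3],[[-1,0,0],0,0.3],[[-1,0.6,0],0,0.3],[[-1,1,0],0,0.3],[[-1,1,0],0,0.3]]'
python3 - <<'E'
from h import *
s,R=st()
im=avg("side");cv2.imwrite("pics/s2r.png",im);crop(im,222,205,282,275,11,"pics/s2.png")
im=avg("top");cv2.imwrite("pics/s3r.png",im);crop(im,205,175,285,235,9,"pics/s3.png")
E
```

```text
clock: 23.9
eef_pos: [561.7, -38.0, 157.4]
tool_rot: [1.818, 1.564, -1.319]
force: [-0.3, -0.1, 0.6]
width: 59.8
t 23.90 tcp [561.7 -38.  157.4] F [-0.3 -0.1  0.6] w 59.8 q [-0.37  0.67  0.61  1.85 -0.52  0.78 -1.05]
```

View pics/s2.png

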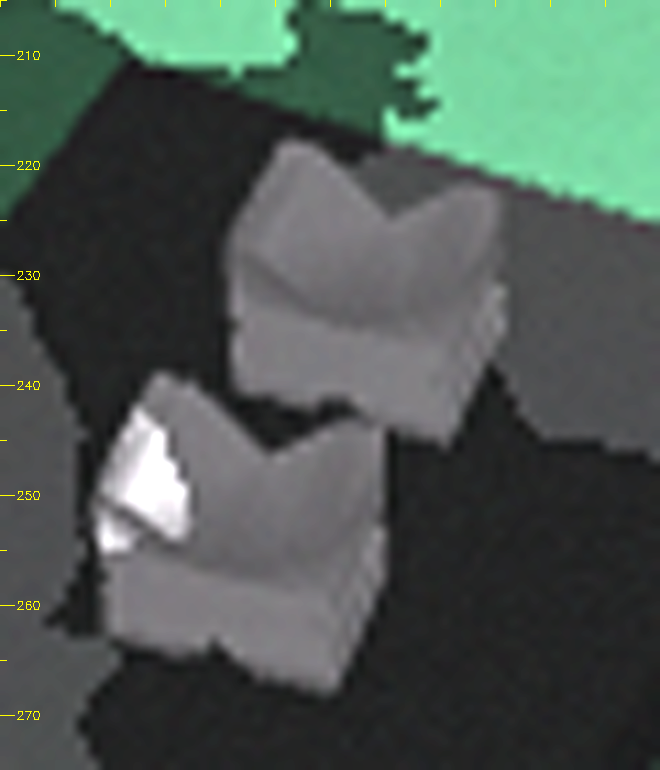

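View pics/s3.png

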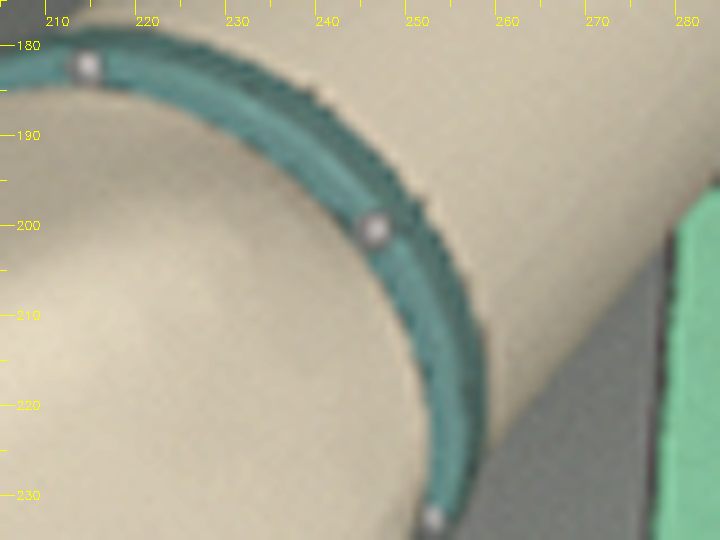

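```bash
python3 - <<'E'
from h import *
def an(n,L):
    p={k:onz("side",u,z)[:2] for k,(u,z) in L.items()}
    f=lambda d:round(float(np.degrees(np.arctan2(d[1],d[0]))),2)
    print(n,"bot",f(p["BL"]-p["BR"]),"top",f(p["TL"]-p["TR"]),"axis",f(p["n"]-p["f"]),f((p["BL"]+p["BR"])/2-(p["TL"]+p["TR"])/2))
    print("c",(p["n"]+p["f"])/2,(p["BL"]+p["BR"]+p["TL"]+p["TR"])/4);return p
a=an("loose",dict(BL=((243.1,240.7),50),BR=((262.6,245.5),50),TL=((248.1,217.7),100),TR=((267.3,221.8),100),n=((253.4,241.4),58),f=((257.6,224.6),82)))
b=an("stand",dict(BL=((231.4,263.2),50),BR=((252.3,267.9),50),TL=((236.5,238.8),100),TR=((256.8,243.6),100),n=((241.5,263),58),f=((246.5,246.1),82)))
for k in a: print(k,b[k]-a[k])
E
```

```text
loose bot 2.05 top 3.43 axis 94.25 90.25
c [556.60863678  73.06366764] [557.4287832  72.7818435]
stand bot 4.34 top 2.69 axis 90.84 90.89
c [556.55254233 149.78648072] [555.677357   150.27870519]
BL [-1.81819843 78.30511492]
BR [-2.08620904 76.15136809]
TL [-1.24425218 77.44938258]
TR [-1.85704514 78.08158115]
n [ 1.09648736 75.36341412]
f [-1.20867625 78.08221204]
```

```bash
python3 - <<'E'
from h import *
t=cv2.imread("pics/t1.png");s=cv2.imread("pics/s1.png")
crop(t,370,132,420,227,8,"pics/u1.png");crop(s,240,120,320,170,9,"pics/u2.png")
E
```

```text
(no output)
```

View pics/u1.png

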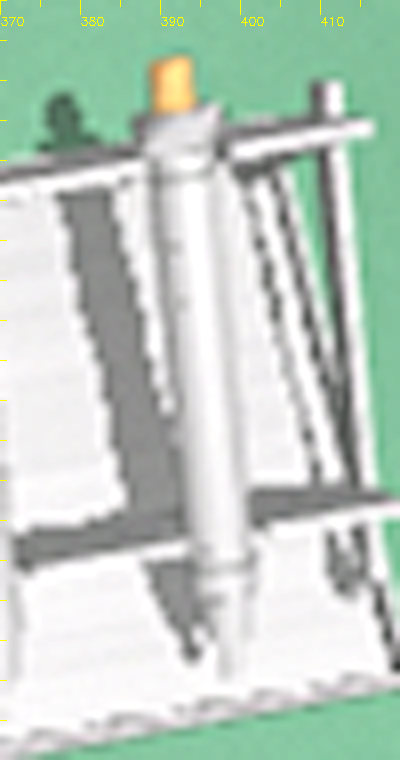

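View pics/u2.png

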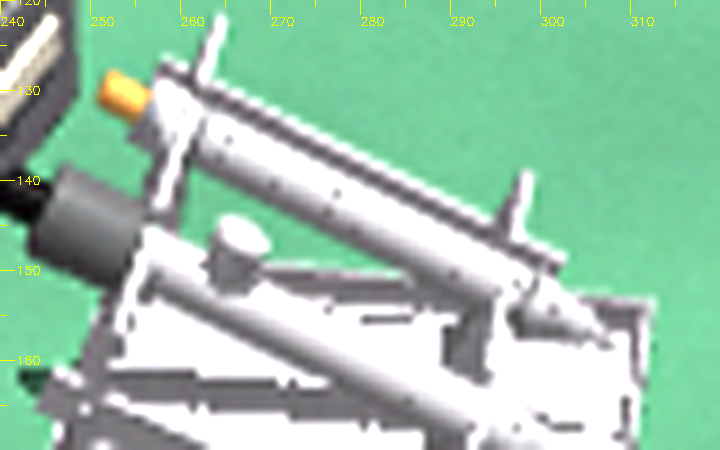

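```bash
python3 - <<'E'
from h import *
tip=tri((399,216.5),(307.8,158.3));inl=tri((391.3,139.8),(250.8,129.7));print(tip,inl,np.linalg.norm(inl-tip))
d=(inl-tip);print(np.degrees(np.arctan2(d[1],d[0])),np.degrees(np.arcsin(d[2]/np.linalg.norm(d))))
print("mid",tip+d*105/209)
# top view with known heights
a=onz("top",(399,216.5),43.6);b=onz("top",(391.3,139.8),132);print(a,b);e=b-a;print(np.degrees(np.arctan2(e[1],e[0])),np.linalg.norm(e),"mid",a+e*105/209)
a=onz("side",(307.8,158.3),43.6);b=onz("side",(250.8,129.7),132);print("side",a,b);e=b-a;print(np.degrees(np.arctan2(e[1],e[0])),np.linalg.norm(e),"mid",a+e*105/209)
# line fit: rows 160 and 195 on sloped plane iter
m=np.array([605.,-295]);
for n,u in(("top",(393,160)),("top",(396.6,195))):
    z=88.
    for _ in range(20):
        X=onz(n,u,z); z=88+ (X[0]-a[0]-105*np.cos(np.radians(25)))*np.tan(np.radians(25))
    print(X)
E
```

```text
[ 529.09205662 -327.95132646   39.16276147] [ 715.20313172 -292.93443908  128.17442731] 209.2524583672714
10.655654807069999 25.174674703682893
mid [ 622.59283597 -310.35911031   83.88154096]
[ 527.93561338 -326.78706186   43.6       ] [ 713.53633552 -291.97102296  132.        ]
10.624397947107669 208.5050230187864 mid [ 621.17999532 -309.29575046   88.01148325]
side [ 528.05146282 -321.99312049   43.6       ] [ 713.05701979 -287.35941817  132.        ]
10.603247501873572 207.94496735224251 mid [ 620.99683833 -304.59341358   88.01148325]
[ 666.68563376 -300.29600954  108.27125811]
[ 581.81500345 -316.19326523   68.69543324]
```

```bash
python3 -m creep '[[[0,0.3,-0.1],-0.2,0.42],[[0,0.6,-0.2],-0.4,0.42],[[0,0.95,-0.3],-0.6,0.42],[[0,0.95,-0.3],-0.8,0.42],[[0,0.95,-0.3],-1,0.42],[[0,0.95,-0.3],-1,0.42]]'
python3 - <<'E'
from h import *
s,R=st();p=s["eef_pos"]
print(np.degrees(np.arctan2(R[1,1],R[0,1])),shift(R,[621-p[0],-308-p[1],165-p[2]]))
E
```

```text
clock: 24.6
eef_pos: [593.8, -120.9, 156.2]
tool_rot: [-2.027, 1.569, 1.92]
force: [0.5, 0.4, 0.3]
width: 49.6
t 24.60 tcp [ 593.8 -120.9  156.2] F [0.5 0.4 0.3] w 49.6 q [-0.06  0.68  0.36  1.73 -0.32  0.79 -0.32]
-43.82274494998829 [-0.092  1.492  1.162]
```

```bash
python3 -m creep '[[[-0.2,0.3,0.2],-0.2,0.42],[[-0.2,0.6,0.5],-0.4,0.42],[[-0.2,0.9,0.7],-0.6,0.42],[[-0.2,0.9,0.7],-0.8,0.42],[[-0.2,0.9,0.7],-1,0.42],[[-0.2,0.9,0.7],-1,0.42]]'
python3 - <<'E'
from h import *
s,R=st();p=s["eef_pos"]
print(np.degrees(np.arctan2(R[1,1],R[0,1])),shift(R,[621-p[0],-308-p[1],165-p[2]]))
E
```

```text
clock: 25.2
eef_pos: [609.9, -234.2, 176.2]
tool_rot: [-2.878, 1.569, 1.852]
force: [0.1, 1.1, -0.3]
width: 49.3
t 25.20 tcp [ 609.9 -234.2  176.2] F [ 0.1  1.1 -0.3] w 49.3 q [ 0.24  0.7   0.14  1.56 -0.11  0.89  0.44]
1.0352815091523333 [0.111 0.097 0.74 ]
```

```bash
python3 -m creep '[[[0,0.1,0.2],-0.2,0.42],[[0,0.1,0.5],-0.4,0.42],[[0,0.1,0.74],-0.6,0.42],[[0,0.1,0.74],-0.8,0.42],[[0,0.1,0.74],-1,0.42],[[0,0.1,0.74],-1,0.42]]'; python3 -m creep '[[[0,0,0],-0.2,0.42],[[0,0,0],-0.4,0.42],[[0,0,0],-0.6,0.42],[[0,0,0],-0.8,0.42],[[0,0,0],-1,0.42],[[0,0,0],-1,0.42]]'
python3 - <<'E'
from h import *
s,R=st();p=s["eef_pos"]
print(np.degrees(np.arctan2(R[1,1],R[0,1])),shift(R,[621-p[0],-308-p[1],165-p[2]]))
im=avg("top");cv2.imwrite("pics/v1r.png",im);crop(im,200,175,280,235,9,"pics/v1.png");crop(im,330,130,430,230,6,"pics/v2.png")
im=avg("side");cv2.imwrite("pics/v3r.png",im);crop(im,230,70,330,180,6,"pics/v3.png")
E
```

```text
clock: 25.8
eef_pos: [621.2, -308.1, 176.3]
tool_rot: [2.695, 1.569, 1.926]
force: [0.2, 0.2, -0.1]
width: 49.6
clock: 26.4
eef_pos: [621.2, -308.3, 176.5]
tool_rot: [1.961, 1.57, 1.978]
force: [0.4, 0.1, 0.3]
width: 49.0
t 26.40 tcp [ 621.2 -308.3  176.5] F [0.4 0.1 0.3] w 49.0 q [ 0.58  0.76 -0.3   1.43  0.24  0.99  1.82]
90.9285618430544 [ 0.115  0.003 -0.002]
```

View pics/v1.png

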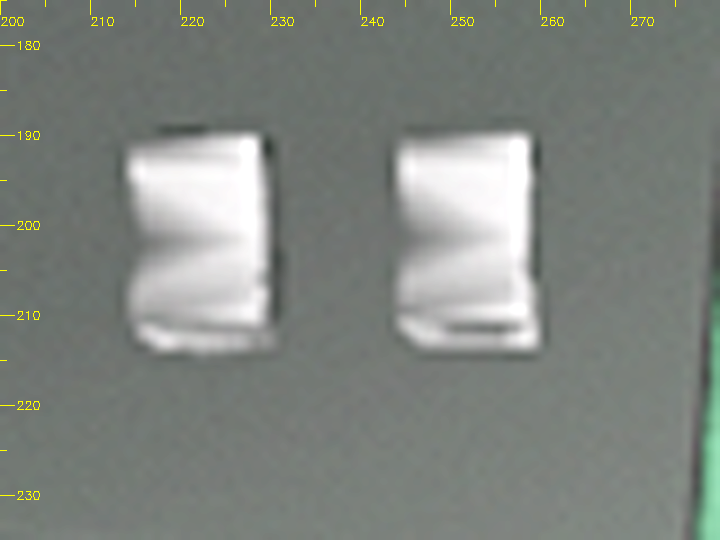

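View pics/v3.png

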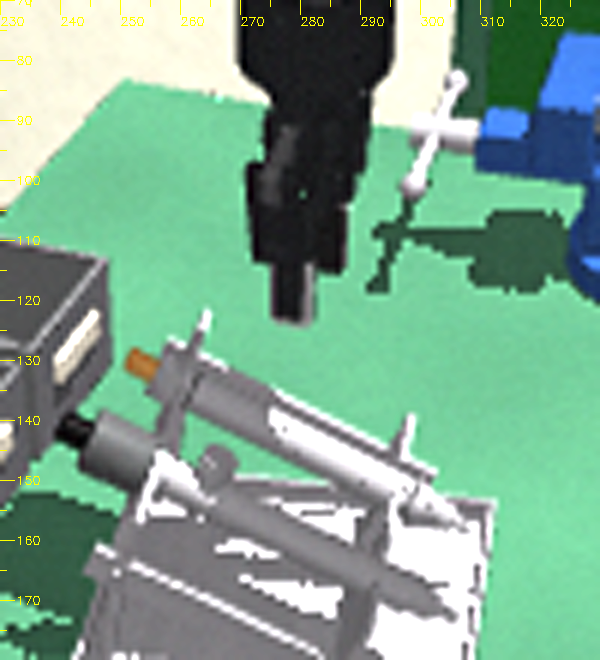

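```bash
python3 -m creep '[[[0.1,0,0],-0.215,0.42],[[0.3,0,0],-0.215,0.42],[[0.5,0,0],-0.215,0.42],[[0.5,0,0],-0.215,0.42],[[0.5,0,0],-0.215,0.42]]'
python3 - <<'E'
from h import *
s,R=st();p=s["eef_pos"]
print(np.degrees(np.arctan2(R[1,1],R[0,1])),shift(R,[621-p[0],-308-p[1],67-p[2]]))
im=avg("side");crop(im,240,90,310,170,8,"pics/w1.png")
im=avg("top");crop(im,360,130,430,220,7,"pics/w2.png")
E
```

```text
clock: 27.0
eef_pos: [621.0, -309.1, 126.9]
tool_rot: [2.758, 1.57, 2.941]
force: [1.2, -1.0, 0.1]
width: 49.7
t 27.00 tcp [ 621.  -309.1  126.9] F [ 1.2 -1.   0.1] w 49.7 q [ 0.6   0.82 -0.32  1.47  0.3   0.9   1.94]
100.50886462347401 [0.599 0.011 0.002]
```

View pics/w1.png

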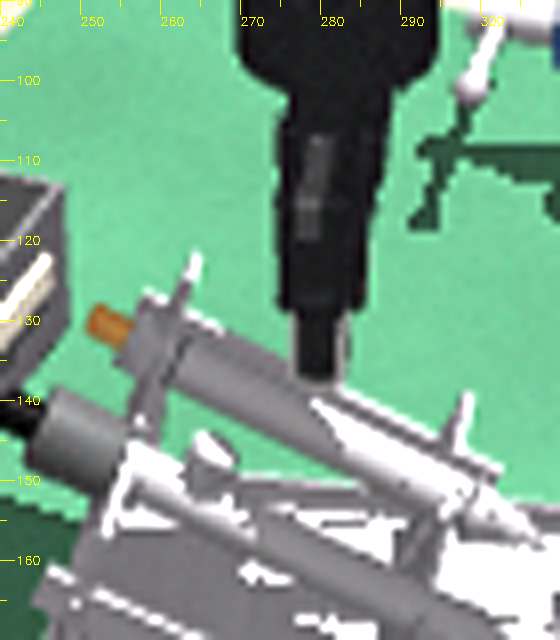

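View pics/w2.png

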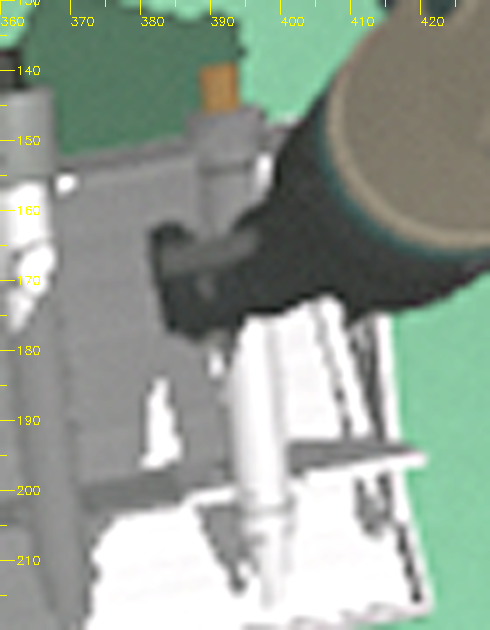

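```bash
python3 -m creep '[[[0.3,0.01,0],0,0.42],[[0.5,0.01,0],0,0.42],[[0.59,0.01,0],0,0.42],[[0.59,0.01,0],0,0.42],[[0.59,0.01,0],0,0.42]]'; python3 -m creep '[[[0,0,0],0,1],[[0,0,0],0,1],[[0,0,0],0,1],[[0,0,0],0,1],[[0,0,0],0,1],[[0,0,0],0,1],[[0,0,0],0,1]]'
```

```text
clock: 27.6
eef_pos: [621.7, -308.8, 69.1]
tool_rot: [-0.553, 1.569, -0.368]
force: [0.9, -0.1, 0.6]
width: 49.4
clock: 28.3
eef_pos: [621.4, -309.3, 69.1]
tool_rot: [-0.857, 1.569, -0.672]
force: [-1.7, -1.2, 5.9]
width: 19.9
```

```bash
python3 - <<'E'
from h import *
im=avg("side");crop(im,250,100,310,170,9,"pics/x1.png")
E
```

```text
(no output)
```

View pics/x1.png

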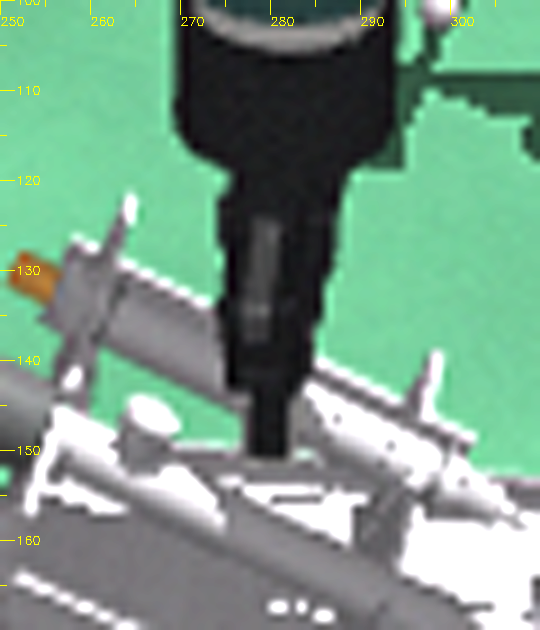

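```bash
python3 -m creep '[[[-0.1,0,0],0,1],[[-0.2,0,0],0,1],[[-0.4,0,0],0,1],[[-0.6,0,0],0,1],[[-0.8,0,0],0,1],[[-1,0,0],0,1],[[-1,0,0],0,1]]'
python3 - <<'E'
from h import *
s,R=st();p=s["eef_pos"]
im=avg("side");crop(im,230,70,320,170,7,"pics/x2.png")
print(np.degrees(np.arctan2(R[1,1],R[0,1])))
E
```

```text
clock: 29.05
eef_pos: [622.7, -308.9, 171.2]
tool_rot: [-0.511, 1.565, -0.326]
force: [0.3, 0.2, -3.4]
width: 20.7
t 29.05 tcp [ 622.7 -308.9  171.2] F [ 0.3  0.2 -3.4] w 20.7 q [ 0.6   0.77 -0.34  1.43  0.28  0.98  1.95]
100.62037082912383
```

View pics/x2.png

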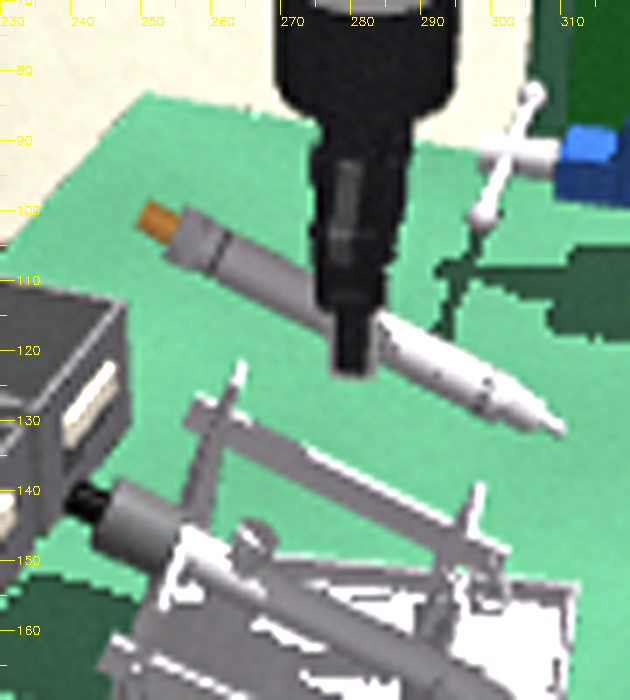

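```bash
python3 - <<'E'
from h import *
s,R=st();p=s["eef_pos"]
print(shift(R,[-60,80,30]))
E
```

```text
t 29.10 tcp [ 621.6 -308.5  169.2] F [-0.  -0.  -2.9] w 20.6 q [ 0.6   0.77 -0.34  1.44  0.28  0.98  1.95]
[-0.302  0.897 -0.441]
```

```bash
python3 -m creep '[[[-0.3,0,0],0,1],[[-0.3,0.2,-0.1],0.17,1],[[-0.3,0.4,-0.2],0.34,1],[[-0.3,0.6,-0.3],0.5,1],[[-0.3,0.75,-0.4],0.67,1],[[-0.3,0.9,-0.44],0.84,1],[[-0.3,0.9,-0.44],1,1],[[-0.3,0.9,-0.44],1,1]]'
python3 - <<'E'
from h import *
s,R=st();p=s["eef_pos"]
print(np.degrees(np.arctan2(R[1,1],R[0,1])),shift(R,[490-p[0],-83-p[1],180-p[2]]))
E
```

```text
clock: 29.9
eef_pos: [560.0, -227.2, 196.7]
tool_rot: [-2.754, 1.568, 2.93]
force: [-0.9, -1.2, -3.0]
width: 20.4
t 29.90 tcp [ 560.  -227.2  196.7] F [-0.9 -1.2 -3. ] w 20.4 q [ 0.43  0.6  -0.14  1.68  0.1   0.86  1.22]
55.665570330587634 [ 0.169  0.796 -1.391]
```

```bash
python3 -m creep '[[[0,0.15,-0.3],0.17,1],[[0,0.3,-0.6],0.34,1],[[0,0.45,-0.9],0.5,1],[[0,0.6,-1],0.67,1],[[0,0.75,-1],0.84,1],[[0,0.8,-1],1,1],[[0,0.8,-1],1,1]]'
python3 - <<'E'
from h import *
s,R=st();p=s["eef_pos"]
print(np.degrees(np.arctan2(R[1,1],R[0,1])),shift(R,[490-p[0],-83-p[1],100-p[2]]))
E
```

```text
clock: 30.6
eef_pos: [523.8, -104.6, 197.2]
tool_rot: [-1.852, 1.57, 3.05]
force: [0.3, 0.0, -3.9]
width: 20.5
t 30.60 tcp [ 523.8 -104.6  197.2] F [ 0.3  0.  -3.9] w 20.5 q [ 0.09  0.51  0.08  1.88 -0.06  0.76  0.39]
10.868206115765473 [ 0.972 -0.291 -0.276]
```

```bash
python3 -m creep '[[[0.3,-0.28,-0.32],0.17,1],[[0.6,-0.28,-0.32],0.22,1],[[0.95,-0.28,-0.32],0.22,1],[[0.95,-0.28,-0.32],0.22,1],[[0.95,-0.28,-0.32],0.22,1]]'
python3 - <<'E'
from h import *
s,R=st();p=s["eef_pos"]
print(np.degrees(np.arctan2(R[1,1],R[0,1])),shift(R,[490-p[0],-78-p[1],95-p[2]]))
im=avg("side");crop(im,250,130,350,260,6,"pics/y1.png")
im=avg("top");crop(im,240,190,360,270,6,"pics/y2.png")
E
```

```text
clock: 31.1
eef_pos: [489.8, -80.1, 102.7]
tool_rot: [-1.603, 1.569, 3.124]
force: [0.1, -0.8, -2.5]
width: 19.9
t 31.10 tcp [489.8 -80.1 102.7] F [ 0.1 -0.8 -2.5] w 19.9 q [ 0.04  0.62  0.1   2.06 -0.12  0.47  0.24]
0.8219806875560173 [ 0.077  0.002 -0.021]
```

View pics/y1.png

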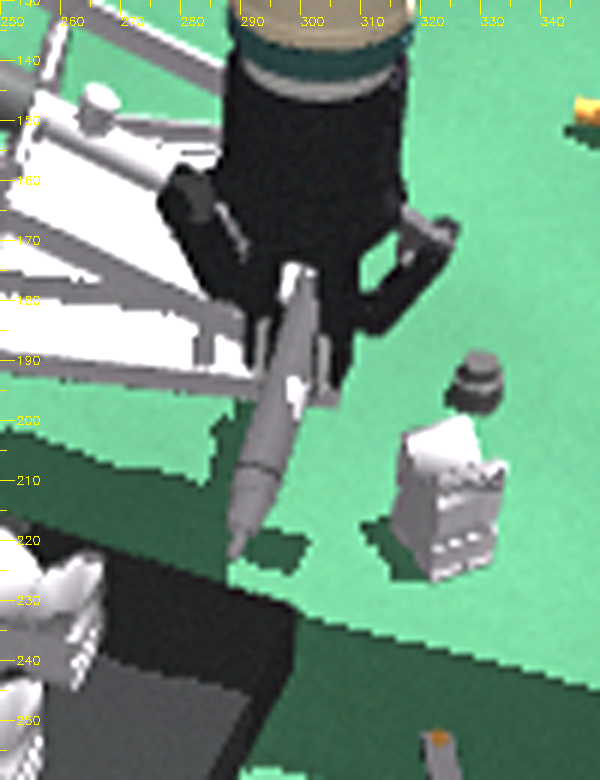

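View pics/y2.png

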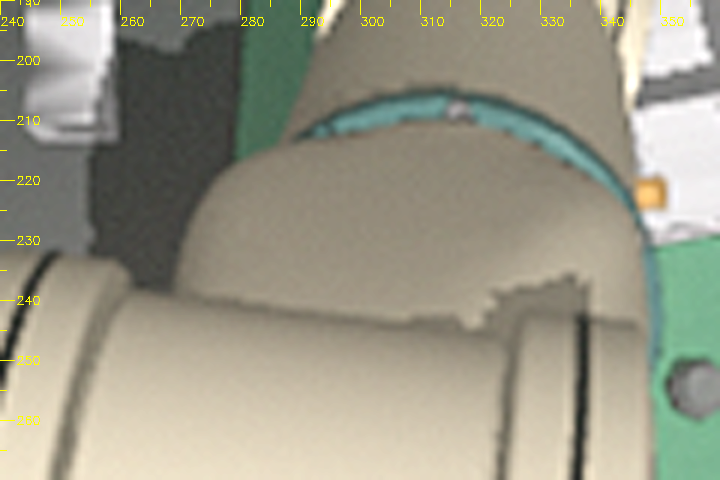

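```bash
python3 - <<'E'
from h import *
print(onz("top",(344,230.5),8),onz("top",(330,161),16),onz("top",(345,229.5),16))
print(onz("side",(288.5,223),78))
E
```

```text
[ 493.70492279 -182.04199998    8.        ] [ 692.75375561 -144.76188283   16.        ] [ 495.34053901 -183.77506947   16.        ]
[485.88994501  17.16020446  78.        ]
```

```bash
python3 -m creep '[[[0.1,-0.08,0],0,1],[[0.2,-0.08,0],0,1],[[0.3,-0.08,0],0,1],[[0.38,-0.08,0],0,1],[[0.45,-0.08,0],0,1],[[0.45,-0.08,0],0,1]]'; python3 -m creep '[[[0.05,0,0],0,1],[[0.1,0,0],0,1],[[0.15,0,0],0,1],[[0.18,0,0],0,1],[[0.18,0,0],0,1]]'
python3 - <<'E'
from h import *
s,R=st();p=s["eef_pos"]
im=avg("side");crop(im,250,130,350,260,6,"pics/y3.png")
E
```

```text
clock: 31.8
eef_pos: [483.5, -82.1, 57.5]
tool_rot: [0.728, 1.567, -0.833]
force: [-0.2, -6.2, 2.4]
width: 20.1
clock: 32.3
eef_pos: [483.6, -83.4, 39.9]
tool_rot: [0.637, 1.566, -0.925]
force: [-0.2, -9.7, 3.2]
width: 20.5
t 32.30 tcp [483.6 -83.4  39.9] F [-0.2 -9.7  3.2] w 20.5 q [ 0.07  0.73  0.07  2.1  -0.14  0.31  0.26]
```

View pics/y3.png

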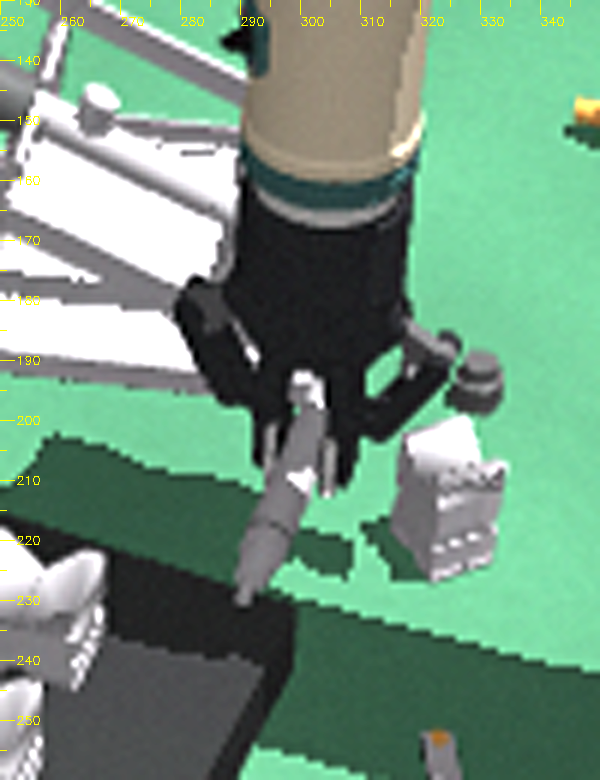

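```bash
python3 - <<'E'
from h import *
for z in(45,50,54,60):print(z,onz("side",(289,230.3),z))
P=[483.6,-83.4,60]
for a in(0,5,10,15,20,25):
    r=np.radians(a);print(a,proj("side",[P[0]-1.5,P[1]+105*np.cos(r),P[2]-105*np.sin(r)]),P[2]-105*np.sin(r))
E
```

```text
45 [485.1063017   11.34010094  45.        ]
50 [483.80984567  15.95090153  50.        ]
54 [482.77268086  19.639542    54.        ]
60 [481.21693363  25.17250271  60.        ]
0 [289.09878299 229.2934524 ] 60.0
5 [289.01571341 231.58720823] 50.84864701149589
10 [289.02658897 233.63029045] 41.76694134497232
15 [289.12948491 235.40945426] 32.82400026423532
20 [289.32161262 236.91464139] 24.087884950804785
25 [289.59941394 238.13889937] 15.62508251722656
```

```bash
python3 -m creep '[[[0.03,0,0],0,1],[[0.03,0,0],0,1],[[0.03,0,0],0,1],[[-0.4,0,0],0,1],[[-0.8,0,0],0,1],[[-1,0,0],0,1],[[-1,0,0],0,1],[[-1,0,0],0,1]]'
python3 - <<'E'
from h import *
s,R=st();p=s["eef_pos"]
im=avg("side");crop(im,230,120,330,250,6,"pics/y4.png")
im=avg("top");crop(im,240,180,360,260,6,"pics/y5.png")
print(np.degrees(np.arctan2(R[1,1],R[0,1])))
E
```

```text
clock: 33.15
eef_pos: [481.9, -79.0, 139.2]
tool_rot: [-2.382, 1.57, 2.343]
force: [-0.9, -0.5, -3.5]
width: 20.5
t 33.15 tcp [481.9 -79.  139.2] F [-0.9 -0.5 -3.5] w 20.5 q [ 0.03  0.55  0.11  2.05 -0.11  0.55  0.23]
0.7635372579735471
```

View pics/y4.png

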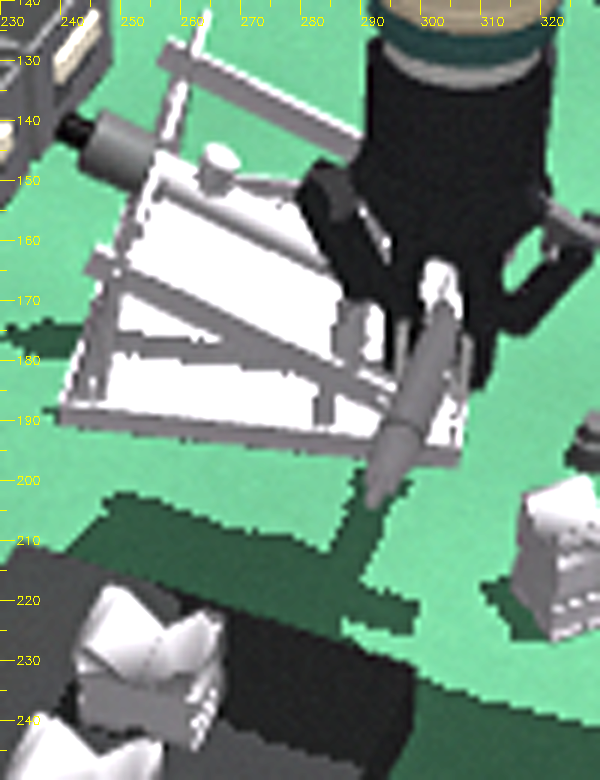

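View pics/y5.png

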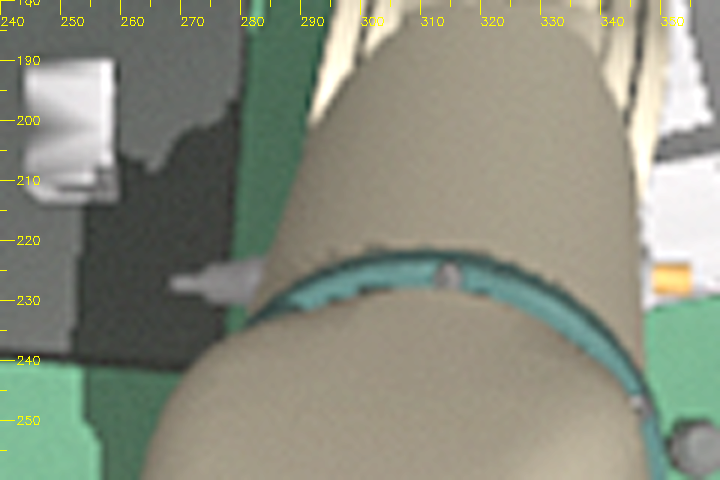

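```bash
python3 - <<'E'
from h import *
print(tri((267.8,227),(291.3,204.3)))
for z in(155,160,165):print(onz("top",(267.8,227),z)[:2],onz("top",(354.3,225.7),z)[:2])
P=np.array([482,-79,139.2])
for off in(19,22):
  for a in(-5,0,5):
    r=np.radians(a);print(off,a,proj("side",[P[0]-1.5,P[1]+105*np.cos(r),P[2]+off-105*np.sin(r)]))
E
```

```text
[479.58208705  23.33962322 151.77162958]
[479.23287167  23.20112498] [ 484.03677093 -187.44752059]
[478.46044305  22.95657305] [ 483.24051773 -186.64737665]
[477.68801442  22.71202112] [ 482.44426453 -185.8472327 ]
19 -5 [290.86489353 200.09008169]
19 0 [290.66466196 202.95877714]
19 5 [290.56546501 205.58717544]
22 -5 [290.91469955 199.17571215]
22 0 [290.71375224 202.05587448]
22 5 [290.61402899 204.69560804]
```

```bash
python3 - <<'E'
from h import *
for u in((220,201.7),(250.5,201.4)):
    print(onz("top",u,82))
s,R=st();p=s["eef_pos"]
print(shift(R,[558-p[0],111-p[1],0]))
E
```

```text
[557.37013597 154.66827774  82.        ]
[558.73310483  73.73165302  82.        ]
t 33.25 tcp [481.  -79.  138.2] F [-0.   0.5 -4.1] w 19.8 q [ 0.03  0.55  0.11  2.05 -0.11  0.55  0.23]
[-1.00e-03  7.95e-01 -1.89e+00]
```

```bash
python3 -m creep '[[[0,0.2,-0.2],0,1],[[0,0.5,-0.5],0,1],[[0,0.78,-0.8],0,1],[[0,0.78,-0.95],0,1],[[0,0.78,-0.95],0,1]]'; python3 -m creep '[[[0,0,-0.3],-0.01,1],[[0,0,-0.6],-0.01,1],[[0,0,-0.85],-0.01,1],[[0,0,-0.95],-0.01,1],[[0,0,-0.95],-0.01,1],[[0,0,-0.95],-0.01,1]]'
python3 - <<'E'
from h import *
s,R=st();p=s["eef_pos"]
print(np.degrees(np.arctan2(R[1,1],R[0,1])),shift(R,[558-p[0],111-p[1],77-p[2]]))
im=avg("side");crop(im,200,160,300,280,6,"pics/z1.png")
im=avg("top");crop(im,160,150,290,240,6,"pics/z2.png")
E
```

```text
clock: 33.75
eef_pos: [557.9, 20.4, 137.6]
tool_rot: [-2.025, 1.566, 2.705]
force: [-1.2, 0.7, -3.8]
width: 20.2
clock: 34.35
eef_pos: [557.3, 108.9, 139.3]
tool_rot: [-0.501, 1.568, -2.054]
force: [0.7, -0.3, -3.3]
width: 20.1
t 34.35 tcp [557.3 108.9 139.3] F [ 0.7 -0.3 -3.3] w 20.1 q [-0.34  0.64  0.15  1.84 -0.14  0.68 -0.09]
1.0586168541499734 [ 0.623  0.008 -0.022]
```

View pics/z1.png

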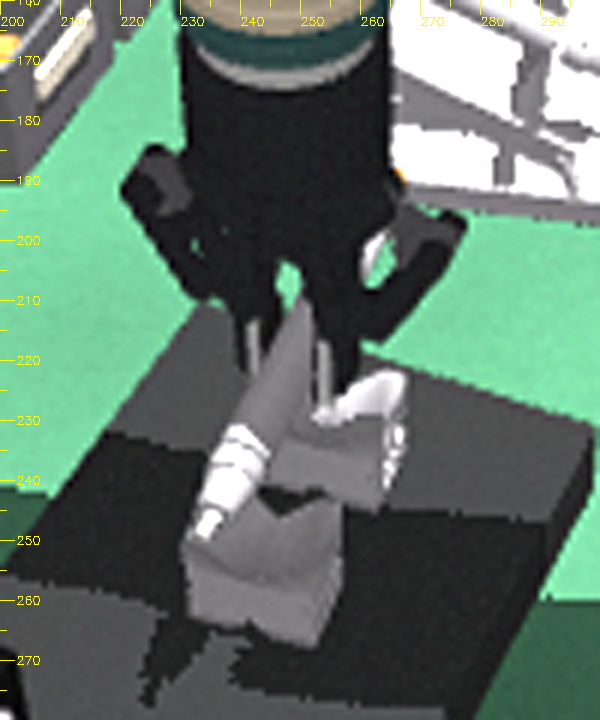

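View pics/z2.png

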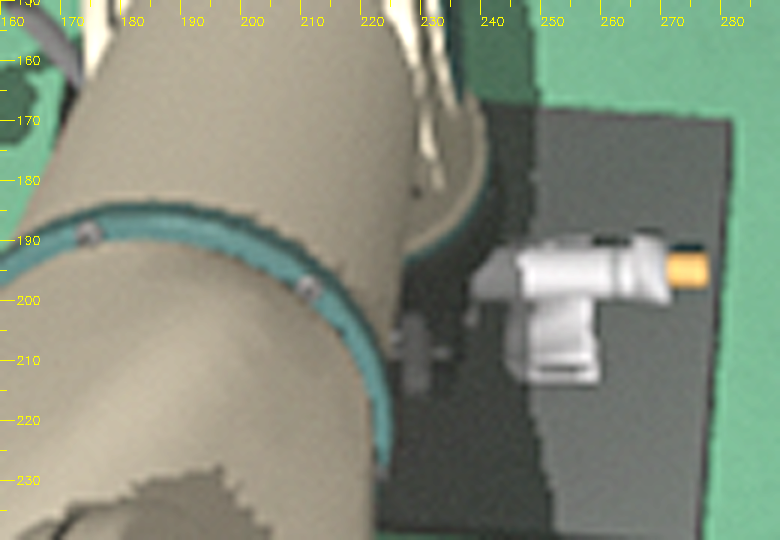

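```bash
python3 - <<'E'
from h import *
print(onz("top",(277.6,195),163), onz("top",(246,195.6),160))
s,R=st()
E
python3 -m creep '[[[0.2,0.01,-0.02],0,1],[[0.4,0.01,-0.02],0,1],[[0.5,0.01,-0.02],0,1],[[0.55,0.01,-0.02],0,1],[[0.55,0.01,-0.02],0,1]]'
```

```text
[5.57642177e+02 9.79461520e-03 1.63000000e+02] [556.31445103  77.98531624 160.        ]
t 34.45 tcp [557.7 108.7 139.7] F [ 0.4  0.2 -4.2] w 20.1 q [-0.34  0.64  0.15  1.84 -0.14  0.68 -0.09]
clock: 34.95
eef_pos: [558.6, 112.7, 84.5]
tool_rot: [-0.921, 1.57, -2.472]
force: [0.5, 0.0, -4.5]
width: 20.2
```

```bash
python3 -m creep '[[[0.02,0,0],0,1],[[0.04,0,0],0,1],[[0.06,0,0],0,1],[[0.06,0,0],0,1]]';python3 -m creep '[[[0.01,0,0],0,1],[[0.02,0,0],0,1],[[0.02,0,0],0,1]]'
```

```text
clock: 35.35
eef_pos: [559.3, 113.6, 79.7]
tool_rot: [1.761, 1.569, 0.211]
force: [-1.2, -0.4, 2.5]
width: 20.6
clock: 35.65
eef_pos: [559.4, 113.4, 79.2]
tool_rot: [1.86, 1.569, 0.309]
force: [-5.0, -2.2, 17.1]
width: 20.2
```

```bash
python3 -m creep '[[[-0.01,-0.02,0],0,1],[[-0.015,-0.02,0],0,1],[[-0.015,-0.02,0],0,1]]'
python3 - <<'E'
from h import *
im=avg("side");crop(im,220,180,290,280,7,"pics/aa1.png")
E
```

```text
clock: 35.95
eef_pos: [559.1, 113.5, 79.5]
tool_rot: [1.675, 1.566, 0.124]
force: [2.6, -1.3, 7.9]
width: 20.4
```

View pics/aa1.png

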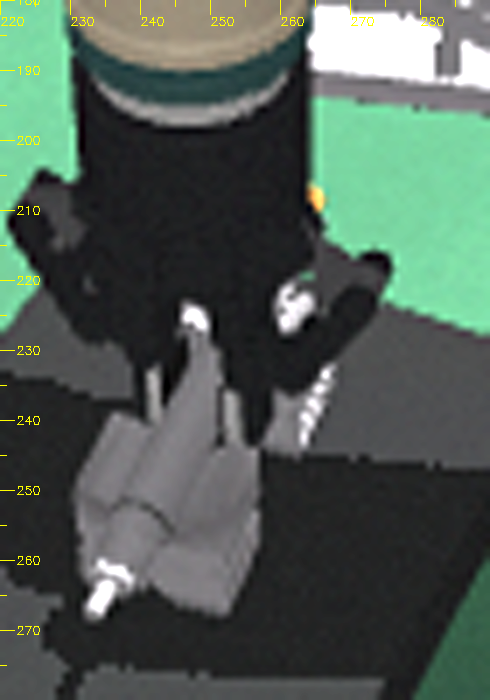

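```bash
python3 -m creep '[[[0,0,0],0,0.7],[[0,0,0],0,0.6],[[0,0,0],0,0.5],[[0,0,0],0,0.45],[[0,0,0],0,0.4]]'
python3 - <<'E'
from h import *
im=avg("side");crop(im,220,180,290,280,7,"pics/ab1.png")
E
python3 -m creep '[[[-0.1,0,0],0,0.4],[[-0.3,0,0],0,0.4],[[-0.6,0,0],0,0.4],[[-1,0,0],0,0.4],[[-1,0,0],0,0.4]]';python3 -m creep '[[[0,0.0,0.5],0,0.4],[[0,0,1],0,0.4],[[0,0,1],0,0.4]]'; python3 -m creep '[[[0,0.0,0.5],0,0.4],[[0,0,1],0,0.4],[[0,0,1],0,0.4]]'
python3 - <<'E'
from h import *
s,R=st()
im=avg("side");cv2.imwrite("pics/ac1r.png",im);crop(im,215,190,295,280,8,"pics/ac1.png")
im=avg("top");cv2.imwrite("pics/ac2r.png",im);crop(im,190,170,290,230,8,"pics/ac2.png")
E
```

```text
clock: 36.5
eef_pos: [556.2, 113.5, 78.0]
tool_rot: [-1.465, 1.57, -3.016]
force: [-0.5, 0.2, -0.1]
width: 51.4
clock: 37.05
eef_pos: [560.3, 113.9, 184.0]
tool_rot: [1.777, 1.56, 0.227]
force: [2.0, -0.0, -0.0]
width: 50.9
clock: 37.35
eef_pos: [558.5, 3.6, 179.1]
tool_rot: [0.116, 1.565, -1.447]
force: [0.2, 0.9, 0.8]
width: 51.1
clock: 37.65
eef_pos: [560.0, -96.6, 178.9]
tool_rot: [0.114, 1.564, -1.449]
force: [0.7, -1.3, -0.7]
width: 51.1
t 37.65 tcp [560.  -96.6 178.9] F [ 0.7 -1.3 -0.7] w 51.1 q [ 0.02  0.58  0.15  1.81 -0.11  0.76  0.24]
```

View pics/ac1.png

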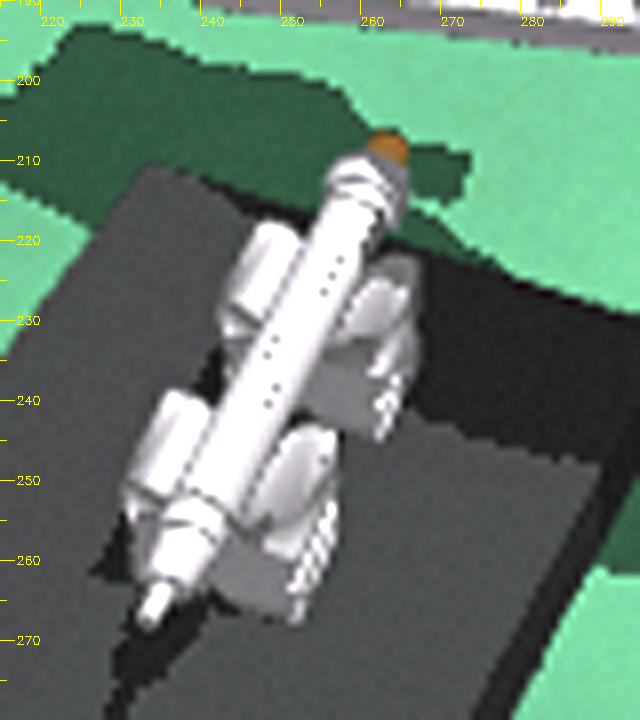

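View pics/ac2.png

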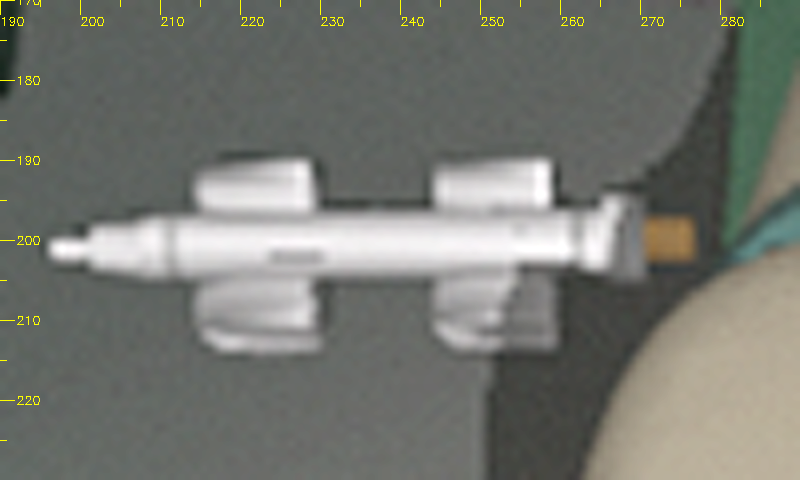

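```bash
python3 - <<'E'
from h import *
a=onz("top",(195.9,201.1),97.6);b=onz("top",(275.5,199.9),97.6);d=b-a
print(a,b,np.linalg.norm(d),np.degrees(np.arctan2(d[1],d[0])),"mid",a+d*105/209)
print("tri",tri((195.9,201.1),(233,267.8)),tri((275.5,199.9),(264.8,208)))
# standing left edge/loose left edge, z=100
for u in((214.3,193),(228.6,193),(243.9,193),(258,193)):print(onz("top",u,97)[:2])
s,R=st()
E
```

```text
[555.17179478 215.29478706  97.6       ] [559.78862201   7.04856036  97.6       ] 208.29739803637315 -88.72995831522263 mid [557.49125344 110.673477    97.6       ]
tri [555.22718555 215.4284753   96.92305774] [557.52740204   6.71420963  99.98917896]
[577.39074118 168.04596827]
[577.63551129 130.42944888]
[577.89714872  90.22074069]
[578.13803756  53.20069882]
t 37.75 tcp [560.4 -88.3 178.4] F [ 0.7  0.5 -0.3] w 51.1 q [ 0.01  0.58  0.15  1.81 -0.12  0.76  0.24]
```

```bash
python3 - <<'E'
from cell import order,readout
print(order.finish_job()); print(readout.read_state()["clock"])
E
```

```text
the job is handed in; nothing more can be done
None
the job is handed in; nothing more can be done
```

The job is done and handed in at about 38 s of the 72 s allowed; no verdict came back.

- **Loose block:** I turned it over in two quarter turns, gripping it by its end faces and rolling it against the plate's front edge. I then set it on the plate with its groove up, in line with the standing block. Top view: about 40 mm of clear space, grooves in line to about 1 to 2 mm, parallel to about 1°.
- **Injector:** I took the plain one with the orange inlet from the rack and levelled it by pressing its nozzle on the plate's end. I then laid it in both grooves. Last check: middle about 38 mm from the standing block's centre, axis level to within 1°, nozzle towards the indicator's stand, gripper clear.

**Checks that disagreed:**
- **Camera views:** the two views differed by 2 to 5 mm in y. The side view's end-face angles disagreed with the gripper's reading by about 3°. I therefore set the alignment by comparing the two blocks within the same view.
- **Grip slip:** during the first quarter turn the block slipped in the grip, and the first try at rolling it missed the plate edge. I repeated the roll, and regripped the block before the second turn.
- **Bystanders:** I did not measure these again at the end. None that came into the pictures looked moved.

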